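Load the curing oven and scrape the bench board clean

TASK

Pull the oven door fully down, lay every pendant tile flat on the rack that slides out with it, and push the door fully shut. Once the tiles are shut in, away from the grit, take the scraper block and push all the loose stone chips off the open edge of the white board into its tray, using the scraper rather than your fingers, and stand the scraper back upright on its cork mat. Leave the jars, bins and other tools where they are.

Things in the scene. Friction and masses are not known exactly. Their poses are not given: they have to be found in the camera images.
- oven: a fixed steel bench oven on a terracotta paver. Origin on the bench under the middle of the door hinge; x into the oven, y along the door, z up; its front looks at the robot. Housing: 9 mm before the origin to 231 behind, y -235 to +165 (black knob panel from -235 to -145), 280 mm high. Paver 20 mm thick, reaching 30 mm before the origin
- door (a joint): angle of the oven door about its bottom hinge: 0 shut, 1.35 rad fully down (13 degrees short of level). Panel 300 wide, 165 high above the hinge, 18 mm thick (hinge at mid thickness). Stiff hinge: it stays where it is left and takes some 3 to 8 N at the handle either way; no latch. It starts shut or up to 0.06 rad ajar
- door_hinge (a point): middle of the hinge line, 85 mm above the bench; the line runs along the oven's y. It turns with the door: its z axis points up the door, its x axis into the oven when shut
- door_handle (a point): middle of the handle bar: 12 mm thick, 200 mm long along the oven's y, a post 90 mm to either side, 158 mm up the door from the hinge, 49 mm in front of the hinge plane (34 mm free gap to the door). Door shut: 243 mm above the bench, 37 mm below the oven's top, free from above. Door fully down: it hangs under the door's free edge, 72 mm above the bench
- rack_front (a point): middle of the front edge of the dark steel rack sheet, level with its upper face, 203 mm above the bench; x into the oven, y along the door. Sheet 180 (x, from this point inwards) x 276 (y) mm, rim 4 mm thick rising 7 mm above its face. Hooked to the door, it slides out 87 mm per rad of door angle: door fully down, the edge is about 102 mm before the hinge line; door shut, 15 mm behind it
- board: the white work board, fixed: top 45 mm above the bench, 210 (x) x 190 mm (y) inside a wooden fence 10 mm thick that rises 15 mm above the top on its near (-x) edge and both sides. Origin on the bench under its middle. The far (+x) edge, at x = +105 mm, is open and drops straight into the tray
- board_top (a point): middle of the board's upper face, 45 mm above the bench, axes as the board's
- tray_floor (a point): middle of the floor of the aluminium chip tray that is fixed against the board's open edge, 155 mm from the board's origin along its x; axes as the board's. Outside 100 (x) x 210 (y) x 37 mm high, walls 4 mm, floor 4 mm above the bench
- mat: the scraper's cork mat, fixed, 90 (x) x 170 (y) x 4 mm, origin under its middle
- scraper: the scraper block, about 220 g: a sole 46 (its x) x 120 (its y) x 22 mm of black rubber under wood, and on it a red grip 26 (x) x 100 (y) mm that reaches from 22 to 62 mm above the sole's underside. Origin in the middle of its underside. It starts standing on the mat, y along the mat's y within 0.15 rad; it sweeps with a 120 mm long side
- tile0: a white ceramic tile 80 (its x) x 50 (its y) x 14 mm, about 110 g, carrying two small sword pendants fixed on its top (3 mm higher, for looks only); origin under its middle. Starts flat on the bench; pinch it across its 50 mm width (one of tile0..tile2 may be absent)
- tile1: a white ceramic tile 80 (its x) x 50 (its y) x 14 mm, about 110 g, carrying two small sword pendants fixed on its top (3 mm higher, for looks only); origin under its middle. Starts flat on the bench; pinch it across its 50 mm width (one of tile0..tile2 may be absent)
- tile2: a white ceramic tile 80 (its x) x 50 (its y) x 14 mm, about 110 g, carrying two small sword pendants fixed on its top (3 mm higher, for looks only); origin under its middle. Starts flat on the bench; pinch it across its 50 mm width (one of tile0..tile2 may be absent)
- chip0: a loose stone chip about 26 x 20 x 16 mm, 20 g, origin under its middle; it starts on the white board (some of chip0..chip4 may be absent)
- chip1: a loose stone chip about 26 x 20 x 16 mm, 20 g, origin under its middle; it starts on the white board (some of chip0..chip4 may be absent)
- chip2: a loose stone chip about 26 x 20 x 16 mm, 20 g, origin under its middle; it starts on the white board (some of chip0..chip4 may be absent)
- chip3: a loose stone chip about 26 x 20 x 16 mm, 20 g, origin under its middle; it starts on the white board (some of chip0..chip4 may be absent)
- chip4: a loose stone chip about 26 x 20 x 16 mm, 20 g, origin under its middle; it starts on the white board (some of chip0..chip4 may be absent)
- jar_shell: a closed glass jar of shells, 72 mm across, 100 mm high, origin under its middle; leave it where it is
- bin: a teal two-part bin, 55 x 100 x 50 mm high, origin under its middle; leave it where it is
- anvil: a polished steel bench block, 70 x 70 x 22 mm, origin under its middle; leave it where it is
- doming: a dark steel doming block, a disc 100 mm across and 30 mm high, origin under its middle; leave it where it is
- hammer: a hammer lying on the bench, handle along its x; leave it where it is
There are look-alikes about, which are no part of the job. Of the things shaped like the mat, the cork one is meant.

How it is judged:
On the way, in this order (a step that is already met when the one before it is completed fails the run):
1. the oven door is pulled fully down (value of joint door above 1.22 rad), for 0.2 s.
2. with the door down, every tile lies flat on the rack, let go (x of tile0 in the frame of rack_front between 0.005 and 0.175 m and y of tile0 in the frame of rack_front between -0.13 and 0.13 m and z of tile0 in the frame of rack_front between -0.008 and 0.006 m and angle between each of tile0, tile1, tile2's own z axis and vertical below 0.1 rad and x of tile1 in the frame of rack_front between 0.005 and 0.175 m and y of tile1 in the frame of rack_front between -0.13 and 0.13 m and z of tile1 in the frame of rack_front between -0.008 and 0.006 m and x of tile2 in the frame of rack_front between 0.005 and 0.175 m and y of tile2 in the frame of rack_front between -0.13 and 0.13 m and z of tile2 in the frame of rack_front between -0.008 and 0.006 m and value of joint door above 1.1 rad and contact force between the fingers and tile0 below 0.3 N and contact force between the fingers and tile1 below 0.3 N and contact force between the fingers and tile2 below 0.3 N and linear speed of each of tile0, tile1, tile2 below 0.03 m/s), for 0.3 s.
3. the door is shut with the tiles flat on the rack inside (x of tile0 in the frame of rack_front between 0.005 and 0.175 m and y of tile0 in the frame of rack_front between -0.13 and 0.13 m and z of tile0 in the frame of rack_front between -0.008 and 0.006 m and angle between each of tile0, tile1, tile2's own z axis and vertical below 0.1 rad and x of tile1 in the frame of rack_front between 0.005 and 0.175 m and y of tile1 in the frame of rack_front between -0.13 and 0.13 m and z of tile1 in the frame of rack_front between -0.008 and 0.006 m and x of tile2 in the frame of rack_front between 0.005 and 0.175 m and y of tile2 in the frame of rack_front between -0.13 and 0.13 m and z of tile2 in the frame of rack_front between -0.008 and 0.006 m and value of joint door below 0.06 rad), for 0.3 s.
4. then, with the scraper off its mat, all the chips end up in the tray (x of chip0 in the frame of tray_floor between -0.05 and 0.05 m and y of chip0 in the frame of tray_floor between -0.105 and 0.105 m and z of each of chip0, chip1, chip2, chip3, chip4 in the frame of tray_floor below 0.034 m and x of chip1 in the frame of tray_floor between -0.05 and 0.05 m and y of chip1 in the frame of tray_floor between -0.105 and 0.105 m and x of chip2 in the frame of tray_floor between -0.05 and 0.05 m and y of chip2 in the frame of tray_floor between -0.105 and 0.105 m and x of chip3 in the frame of tray_floor between -0.05 and 0.05 m and y of chip3 in the frame of tray_floor between -0.105 and 0.105 m and x of chip4 in the frame of tray_floor between -0.05 and 0.05 m and y of chip4 in the frame of tray_floor between -0.105 and 0.105 m and horizontal distance between scraper and mat above 0.1 m), for 0.2 s.
At the end, for the whole second after the job is handed in: Door shut (within 0.06 rad); every tile flat on the rack inside the oven, its middle within the sheet; every chip in the tray; scraper upright on its mat, its middle within 30 mm (x) and 40 mm (y) of the mat's; all at rest and let go (all of step 3 and x of chip0 in the frame of tray_floor between -0.05 and 0.05 m and y of chip0 in the frame of tray_floor between -0.105 and 0.105 m and z of each of chip0, chip1, chip2, chip3, chip4 in the frame of tray_floor below 0.034 m and x of chip1 in the frame of tray_floor between -0.05 and 0.05 m and y of chip1 in the frame of tray_floor between -0.105 and 0.105 m and x of chip2 in the frame of tray_floor between -0.05 and 0.05 m and y of chip2 in the frame of tray_floor between -0.105 and 0.105 m and x of chip3 in the frame of tray_floor between -0.05 and 0.05 m and y of chip3 in the frame of tray_floor between -0.105 and 0.105 m and x of chip4 in the frame of tray_floor between -0.05 and 0.05 m and y of chip4 in the frame of tray_floor between -0.105 and 0.105 m and x of scraper in the frame of mat between -0.03 and 0.03 m and y of scraper in the frame of mat between -0.04 and 0.04 m and angle between scraper's own z axis and vertical below 0.15 rad and height (world z) of scraper below 0.015 m and linear speed of scraper below 0.02 m/s and linear speed of each of tile0, tile1, tile2, chip0, chip1, chip2, chip3, chip4 below 0.03 m/s); the robot touches nothing.
It fails at once if a chip is gripped or pressed by the bare fingers (over 5 N) (contact force between the fingers and chip0 above 5 N or contact force between the fingers and chip1 above 5 N or contact force between the fingers and chip2 above 5 N or contact force between the fingers and chip3 above 5 N or contact force between the fingers and chip4 above 5 N).
It fails at once if one of the bystanders (shell jar, teal bin, steel block, doming block, hammer) is pushed more than 3 cm (distance of any of jar_shell, bin, anvil, doming, hammer from where it was at the start of the episode above 0.03 m).
Of tile0, tile1, tile2 only 2 to 3 are there at a start; the rules pass over those that are not, and their reading is None.
Of chip0, chip1, chip2, chip3, chip4 only 3 to 5 are there at a start; the rules pass over those that are not, and their reading is None.
At some moment in a run one of tile0, tile1, tile2, scraper may be knocked a few centimetres aside while the robot is not near it.
Once in a run the grip may slacken for a moment while it holds something.
It also fails if it takes over 210 s, if anything falls off the work surface, if the arm or the gripper's body presses on something with over 40 N, if the wrist force passes 120 N, or if a joint passes its speed limit or range.

ROBOT

A 7-joint arm with a two-finger parallel gripper is mounted at the origin on the work surface. World frame = base frame: x ahead of the robot, y to its left, z up, the work surface at z = 0. Lengths are in m, angles in rad, forces in N, time in s.
With the tool pointing down it reaches from about 0.4 to 0.85 m from the base axis. Payload 4.5 kg.
Tool frame: the origin (TCP) lies between the finger pads; the fingertips stand r.tip_reach ahead of it and the grasp point (between the pads) lies 3 mm ahead of it (r.tip_reach is the distance from the TCP to the fingertips, in m); z points along the fingers, y is the line along which they close (so a half turn about z gives the same grasp; the last joint's range is limited). The gripper opens to 88 mm and grips with 3 to 60 N. Pads are 18 mm wide; open, the fingers measure 123 mm over their backs; the gripper's body (75 mm by 187 mm) begins 45 mm behind the grasp point.
Start: joints at [1.177, 0.689, -0.195, 1.565, 0.157, 0.902, -0.215], TCP at [0.259, -0.569, 0.222] pointing down, gripper open.
Joint ranges: [-3.01, 3.01], [-0.46, 2.08], [-1.47, 1.51], [0.13, 2.56], [-1, 4.14], [0.04, 2.09], [-2.66, 2.66]. Speed limits (rad/s): [2.57, 2.57, 3.14, 3.14, 3.14, 3.14, 3.14].

INTERFACE

Orientations are given as a unit quaternion [x, y, z, w].
In Python, from plant import r gives the robot as it stands.
- The arm moves only by the tool step_arm, never from a script. Its argument "motion" is a list of rows, each an object with "dp": the shift along the tool's x, y, z in mm, a list of three; "twist": the turn, a rotation vector about the tool's x, y, z in rad, a list of three; "hand": the opening, from -1 (shut) to 1 (fully open). In form: [{"dp": [dx, dy, dz], "twist": [rx, ry, rz], "hand": hand}, ...]. A call has 1 to 5 rows; each row is the pose to reach, as a shift and turn from the pose commanded when the call began, along the tool's axes at that moment; what a row does not reach only later rows make up. A row lasts 1/8 s, in which the tool goes at most 62.5 mm and 10.7 degrees, less where a joint would pass 70% of its speed; a pose out of reach is approached as far as the arm can. A call with a gripper value outside its range is refused whole. The fingers move at their own pace and stop on an object; "force" is the grip in N (left out, the last holds). Time passes only in rows, so rows that repeat a pose let the fingers close. It gives the time, the measured TCP pose, the force, the opening and the grip force at its end, in the units of the state.
- r.get_state(): the state, without advancing time (a new reading comes with each control period).
- r.snapshot(name): name is "side" or "top"; returns a dict with "pixels" (384x512x3 uint8, red, green, blue), "depth" (384x512 float32, m along the optical axis (not along the pixel's ray), 0 where there is no reading), "fx", "fy", "cx", "cy" (pixels), "xyz" and "orientation" of the camera in the world. Camera axes: x right, y down, z forward; pixel columns grow to the right and rows downward; lengths in m; the calibration is good to about 2 mm. A picture is of the moment at which its call begins.
- r.finish_job(): hands the job in; it is judged then, once.
Trained networks look in the newest picture that a camera, given by its name, has taken for a name from the list of things; names that differ only in an ending like _2 or _b are one class to them, and where a whole thing is asked for, a point or a joint stands for the part that bears it (a point fixed in the world has none). Each returns a list of dicts, best first, with "score" (0 to 1); they miss things now and then, are a little off and sometimes report something else, mostly with a low value. They report only what shows in the picture. A call takes as long as a camera call. They do not tell look-alikes from the thing itself.
- r.search_frame(camera, thing): "at" ([x, y, z] in m, in the coordinates of the camera as it stood for that picture, good to about 4 mm: the middle of the surface that is visible of it).
The state is a dict: "clock": time; "q": joint angles; "qd": joint speeds; "joint_torque": joint torques, N m; "tool_pos": TCP position; "eef_rot": TCP orientation; "contact_force": force on the tool from outside, world axes, zero at the start; "moment": the same for the moment, N m; "opening": opening from 0.0 (shut) to 1.0 (fully open); "finger_force": force on a finger pad.
Only numpy, scipy, OpenCV 4.12 (cv2) and the standard library are available. Lean on these libraries where they do the work, as an engineer would, in place of code of your own. Each camera call takes 0.05 s, during which the arm holds its last target. There are 200 camera calls.

## Working session

There is one attempt and no reset: what is moved stays moved. The work goes in short steps, Python scripts to look and compute and a tool call to move; the robot and the scene stay as the last step left them, time stands still between calls to the robot, and variables do not carry over. Pictures are saved under pics/ and viewed, at most 14 in all, crops included, and the job is handed in when it is done.

Besides the shell and the picture viewer there is one more tool, called after "Emit:" by a JSON object that holds its "api" and its "payload", one argument or row to a line. step_arm: Moves the arm, as the interface text tells. Its arguments: {"type":"object","properties":{"motion":{"type":"array"},"force":{"type":"number"}},"required":["motion"]}

```bash
ls; mkdir -p pics; cat > h.py <<'E'
import numpy as np, cv2
from scipy.spatial.transform import Rotation as R
from plant import r
def snap(c,f=None):
    s=r.snapshot(c)
    if f: cv2.imwrite('pics/'+f+'.png',cv2.cvtColor(s['pixels'],cv2.COLOR_RGB2BGR))
    return s
def T(s): return R.from_quat(s['orientation']).as_matrix(),np.array(s['xyz'])
def world(s,p): M,t=T(s); return M@np.array(p)+t
def cloud(s):
    d=s['depth'].astype(float); v,u=np.indices(d.shape)
    P=np.stack([(u-s['cx'])/s['fx']*d,(v-s['cy'])/s['fy']*d,d],-1)
    M,t=T(s); W=P@M.T+t; W[d==0]=np.nan; return W
def proj(s,w):
    M,t=T(s); p=M.T@(np.array(w)-t); return np.array([s['fx']*p[0]/p[2]+s['cx'],s['fy']*p[1]/p[2]+s['cy']])
def find(c,s,names,mn=0.3):
    for n in names:
        for d in r.search_frame(c,n):
            if d['score']>mn: w=world(s,d['at']); print(c,n,round(d['score'],2),w.round(3),proj(s,w).round())
E
python3 - <<'E'
from h import *
st=r.get_state(); print({k:np.round(v,3) for k,v in st.items()}, r.tip_reach)
for c in ('top','side'):
    s=snap(c,c+'0'); print(c,np.round(s['xyz'],3),R.from_quat(s['orientation']).as_matrix().round(2).tolist())
    find(c,s,['door_handle','rack_front','board','tray_floor','mat','scraper','tile0','chip0','jar_shell','bin','anvil','doming','hammer','oven'])
E
```

```text
pics
{'clock': np.float64(0.0), 'q': array([ 1.177,  0.69 , -0.194,  1.566,  0.157,  0.902, -0.215]), 'qd': array([-0.   ,  0.001,  0.001,  0.001,  0.   , -0.   , -0.   ]), 'joint_torque': array([-0.0000e+00, -5.2755e+01, -1.2670e+00, -1.5342e+01, -5.3000e-02,
        7.0000e-03,  0.0000e+00]), 'tool_pos': array([ 0.259, -0.568,  0.222]), 'eef_rot': array([ 0.977,  0.212, -0.   , -0.001]), 'contact_force': array([-0.497,  0.269,  0.195]), 'moment': array([ 0.001,  0.022, -0.019]), 'finger_force': np.float64(0.0), 'opening': np.float64(1.001)} 0.022
top [0.229 0.013 1.467] [[0.02, -0.98, 0.2], [-1.0, -0.02, -0.02], [0.02, -0.2, -0.98]]
top door_handle 0.92 [ 0.636 -0.353  0.198] [371. 141.]
top rack_front 0.33 [ 0.656 -0.441  0.278] [409. 127.]
top board 0.77 [0.552 0.306 0.039] [161. 175.]
top tray_floor 0.89 [0.558 0.305 0.043] [161. 173.]
top tray_floor 0.4 [ 0.356 -0.145  0.032] [296. 237.]
top mat 0.93 [0.208 0.309 0.   ] [156. 281.]
top mat 0.55 [0.666 0.047 0.002] [240. 147.]
top scraper 0.98 [0.69  0.07  0.047] [233. 136.]
top tile0 0.7 [ 0.478 -0.007  0.014] [255. 200.]
top t
[... 1394 characters left out ...]
0.014] [255. 230.]
side chip0 0.62 [0.579 0.278 0.055] [191. 270.]
side chip0 0.59 [0.522 0.251 0.055] [214. 267.]
side chip0 0.42 [0.561 0.346 0.056] [186. 289.]
side chip0 0.41 [ 0.643 -0.348  0.171] [238. 139.]
side jar_shell 0.67 [0.75  0.205 0.071] [148. 239.]
side bin 0.7 [0.375 0.015 0.032] [284. 232.]
side bin 0.68 [0.57  0.073 0.012] [221. 238.]
side anvil 0.96 [0.352 0.161 0.02 ] [281. 266.]
side doming 0.86 [ 0.352 -0.118  0.028] [299. 211.]
side hammer 0.8 [ 0.217 -0.277  0.015] [342. 196.]
side hammer 0.67 [0.475 0.008 0.015] [255. 230.]
side oven 0.67 [ 0.653 -0.375  0.174] [238. 136.]
side oven 0.59 [0.567 0.075 0.012] [222. 239.]
side oven 0.51 [0.478 0.096 0.013] [246. 247.]
```

View pics/top0.png

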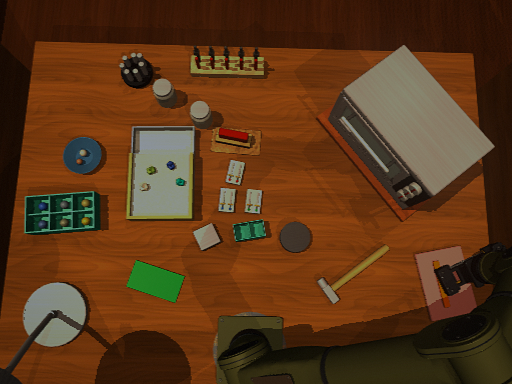

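View pics/side0.png

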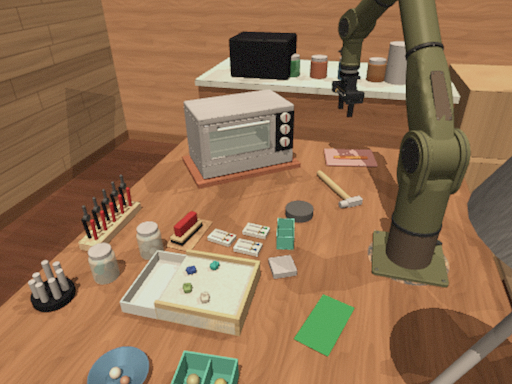

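The top view shows the oven at (410,125) with its handle at (371,141), the three tiles at (235,172), (227,199) and (254,200), the scraper on its cork mat at (235,138), and the board with its tray at (160,172) carrying 4 chips. The green sheet at (155,280) is a decoy. The side view agrees.

```bash
cat >> h.py <<'E'
def rects(W,zlo,zhi,xr,yr,mn=15,extra=None):
    m=(W[...,2]>zlo)&(W[...,2]<zhi)&(W[...,0]>xr[0])&(W[...,0]<xr[1])&(W[...,1]>yr[0])&(W[...,1]<yr[1])
    if extra is not None: m&=extra
    n,l=cv2.connectedComponents(m.astype(np.uint8)); out=[]
    for i in range(1,n):
        P=W[l==i]
        if len(P)<mn: continue
        (c,(a,b),t)=cv2.minAreaRect((P[:,:2]*1000).astype(np.float32))
        if a<b: a,b,t=b,a,t+90
        out.append((np.round(c,1),round(a),round(b),round((t+90)%180-90,1),round(np.median(P[:,2])*1000,1),len(P)))
    return out
E
python3 - <<'E'
from h import *
s={c:snap(c) for c in('top','side')}
for c in s:
    W=cloud(s[c]);px=s[c]['pixels'].astype(int); bright=px.min(-1)>110; hsv=cv2.cvtColor(s[c]['pixels'],cv2.COLOR_RGB2HSV)
    red=(hsv[...,1]>170)&((hsv[...,0]<6)|(hsv[...,0]>174))&(hsv[...,2]>80)
    print(c)
    def show(n,L):
        for o in L: print(' ',n,*o)
    show('oventop',rects(W,.268,.295,(.4,1.2),(-.8,0),200))
    show('handle',rects(W,.235,.258,(.4,1.2),(-.8,-.1),10))
    show('tile',rects(W,.007,.025,(.42,.64),(-.06,.13)))
    show('scraper',rects(W,.045,.075,(.62,.74),(0,.14),10))
    show('sole',rects(W,.015,.075,(.62,.74),(0,.14),10))
    show('mat',rects(W,.0025,.075,(.60,.76),(-.03,.16),30))
    show('board+fence',rects(W,.036,.07,(.38,.9),(.17,.45),200))
    show('fence',rects(W,.053,.066,(.38,.9),(.17,.45),8))
    show('trayfl',rects(W,-.002,.012,(.58,.78),(.19,.42),60))
    show('traytop',rects(W,.03,.042,(.58,.82),(.15,.45),10))
    show('jars',rects(W,.085,.12,(.6,1),(.1,.4),20))
    show('others',rects(W,.01,.05,(.25,.45),(-.25,.25),30))
E
```

```text
top
  oventop [ 686.3 -469.4] 400 243 38.5 279.6 10964
  handle [ 598.4 -359.2] 399 54 38.4 246.9 986
  tile [574.7  60.8] 81 50 -10.2 14.1 336
  tile [478.8  86.4] 80 50 -3.2 14.5 349
  tile [476.6  -2.6] 80 50 -4.9 13.7 349
  scraper [694.2  70.3] 100 28 79.1 64.6 261
  sole [693.5  70. ] 120 48 79.5 50.0 487
  mat [744.8 150.5] 28 12 -19.9 42.7 50
  mat [681.6  64.3] 184 115 86.4 11.7 1003
  mat [607.   54.8] 66 17 84.9 14.1 64
  board+fence [520.8 303.8] 233 212 2.0 45.3 4332
  fence [890.8 431.3] 14 7 -76.3 56.5 9
  fence [893.2 401.8] 16 4 -75.8 56.9 9
  fence [815.6 300.8] 64 22 -69.3 59.2 34
  fence [729.8 185.8] 28 4 82.0 62.2 12
  fence [514.5 303.9] 220 211 2.0 58.9 634
  fence [584.5 272.5] 28 22 38.6 60.8 48
  fence [566.  337.1] 26 21 -59.5 59.4 47
  fence [526.5 239.2] 27 23 63.4 59.9 51
  fence [508.5 354.9] 27 21 -69.4 60.2 52
  trayfl [759.4 315.1] 210 43 -89.2 1.0 443
  trayfl [705.1 197.4] 63 15 2.6 1.4 64
  trayfl [681.2 312. ] 198 86 -87.5 3.7 1297
  traytop [809.  295.5] 34 5 -68.2 36.1 16
  traytop [736.5 180. ] 59 16 -86.7 36.0 24
  traytop [681.6 308.7] 212 
[... 1640 characters left out ...]
] 186 77 -88.0 2.7 1283
  trayfl [714.2 387. ] 251 121 -36.6 -0.3 517
  traytop [678.8 295.8] 280 154 -71.8 34.6 438
  traytop [808.4 319.9] 50 12 74.4 36.7 56
  jars [963.8 105.5] 30 11 -5.1 107.6 43
  jars [956.2 151.4] 42 21 15.9 102.7 81
  jars [957.3 200.8] 39 20 10.6 101.7 83
  jars [761.9 184.7] 60 60 52.1 96.8 259
  jars [838.  310.8] 62 61 -43.2 96.9 326
  jars [948.9 393.7] 16 15 18.3 96.2 37
  jars [920. 387.] 16 15 22.5 91.8 41
  others [360.1 -61.1] 258 98 87.1 28.2 950
  others [442.    2.7] 54 15 87.6 12.7 45
  others [443.4  90.7] 50 13 85.9 12.6 45
  others [352.6 151.7] 73 70 -62.8 20.1 458
  others [435.  227.2] 45 30 88.5 43.8 132
  others [406.2 224. ] 51 2 -88.1 31.9 57
```

```bash
cat >> h.py <<'E'
PHI=np.radians(-51.5); OX=np.array([np.cos(PHI),np.sin(PHI),0]); OY=np.array([-np.sin(PHI),np.cos(PHI),0]); O=np.array([.6443,-.3603,0])
def ow(x,y,z): return O+OX*x+OY*y+np.array([0,0,z])
def wo(P): d=np.asarray(P)-O; return np.stack([d@OX,d@OY,d[...,2]],-1)
def Rv(a,tilt=0): # vertical tool, x axis at yaw a (deg); tilt about tool y (deg)
    return R.from_euler('z',a,degrees=True)*R.from_euler('x',180,degrees=True)*R.from_euler('y',tilt,degrees=True)
def plan(targets):
    st=r.get_state(); p=np.array(st['tool_pos']); Q=R.from_quat(st['eef_rot'])
    for t in targets:
        pos,rot=t if isinstance(t,tuple) else (t,None)
        dp=Q.inv().apply(np.array(pos)-p)*1000
        tw=(Q.inv()*rot).as_rotvec() if rot is not None else np.zeros(3)
        print('dp',dp.round(0).astype(int).tolist(),'tw',tw.round(2).tolist(),'| W',np.round(pos,3))
def stt():
    s=r.get_state(); Q=R.from_quat(s['eef_rot']); m=Q.as_matrix()
    print('t',round(s['clock'],2),'p',np.round(s['tool_pos'],4),'xaxis yaw',np.degrees(np.arctan2(m[1,0],m[0,0])).round(1),'z',m[:,2].round(3),'F',np.round(s['contact_force'],1),'open',round(float(s['opening']),2),'ff',round(float(s['finger_force']),1),'q',np.round(s['q'],2), 'oven', wo(s['tool_pos']).round(3))
E
python3 - <<'E'
from h import *
for c in('top','side'):
    s=snap(c);W=wo(cloud(s)).reshape(-1,3)
    m=(W[:,0]>-.075)&(W[:,0]<-.03)&(abs(W[:,1])<.08)&(W[:,2]>.2)&(W[:,2]<.27); print(c,'bar',m.sum(),np.median(W[m],0).round(4),np.percentile(W[m],[5,95],0).round(3).tolist())
    m=(abs(W[:,1]-0)<.1)&(W[:,2]>.12)&(W[:,2]<.26)&(W[:,0]>-.03)&(W[:,0]<.02); print('door',np.median(W[m],0).round(4))
    m=(W[:,0]>-.06)&(W[:,0]<-.015)&(W[:,1]<-.14)&(W[:,1]>-.24)&(W[:,2]>.04); print('knob',m.sum(), np.percentile(W[m],[2,98],0).round(3).tolist() if m.sum() else '')
print(); stt()
plan([ow(-.2,-.3,.4), (ow(-.03,0,.36),Rv(-51.5))])
E
```

```text
top bar 233 [-0.0511 -0.0014  0.2467] [[-0.055, -0.072, 0.241], [-0.045, 0.072, 0.251]]
door [-3.900e-03 -2.000e-04  2.047e-01]
knob 251 [[-0.027, -0.208, 0.119], [-0.016, -0.171, 0.255]]
side bar 128 [-0.0558  0.0005  0.243 ] [[-0.06, -0.069, 0.237], [-0.049, 0.07, 0.247]]
door [-0.0052  0.0027  0.1842]
knob 250 [[-0.032, -0.22, 0.082], [-0.015, -0.152, 0.265]]

t 1.7 p [ 0.2593 -0.5687  0.2223] xaxis yaw 24.5 z [ 0. -0. -1.] F [0.1 0.6 0.1] open 1.0 ff 0.0 q [ 1.18  0.69 -0.19  1.57  0.16  0.9  -0.22] oven [-0.077 -0.431  0.222]
dp [97, -151, -178] tw [0.0, 0.0, 0.0] | W [ 0.285 -0.391  0.4  ]
dp [429, -59, -138] tw [0.0, -0.0, 1.33] | W [ 0.626 -0.337  0.36 ]
```

Emit:
{"api": "step_arm", "payload": {
  "motion": [
    {"dp":[97,-151,-178],"twist":[0,0,0.85],"hand":-1},
    {"dp":[97,-151,-178],"twist":[0,0,0.85],"hand":-1},
    {"dp":[97,-151,-178],"twist":[0,0,0.85],"hand":-1},
    {"dp":[97,-151,-178],"twist":[0,0,0.85],"hand":-1},
    {"dp":[97,-151,-178],"twist":[0,0,0.85],"hand":-1}
  ]
}}

```text
clock: 2.33
tool_pos: [0.2872, -0.3892, 0.4041]
eef_rot: [0.978, -0.209, 0.003, 0.002]
contact_force: [0.3, -0.0, -0.1]
opening: 0.459
finger_force: 0.0
```

```bash
python3 -c "
from h import *
stt();plan([(ow(-.027,0,.36),Rv(-51.5)),(ow(-.027,0,.25),Rv(-51.5))])"
```

```text
t 2.33 p [ 0.2872 -0.3892  0.4041] xaxis yaw -24.1 z [ 0.006 -0.004 -1.   ] F [ 0.3 -0.  -0.1] open 0.46 ff 0.0 q [ 0.83  0.29  0.01  1.69 -0.01  1.15 -1.15] oven [-0.2   -0.297  0.404]
dp [290, -185, 46] tw [-0.0, -0.01, 0.48] | W [ 0.627 -0.339  0.36 ]
dp [289, -185, 156] tw [-0.0, -0.01, 0.48] | W [ 0.627 -0.339  0.25 ]
```

Emit:
{"api": "step_arm", "payload": {
  "motion": [
    {"dp":[290,-185,46],"twist":[0,0,0.48],"hand":-1},
    {"dp":[290,-185,46],"twist":[0,0,0.48],"hand":-1},
    {"dp":[290,-185,46],"twist":[0,0,0.48],"hand":-1},
    {"dp":[290,-185,46],"twist":[0,0,0.48],"hand":-1},
    {"dp":[290,-185,46],"twist":[0,0,0.48],"hand":-1}
  ]
}}

```text
clock: 2.95
tool_pos: [0.5926, -0.3456, 0.3588]
eef_rot: [0.9, -0.436, 0.0, 0.0]
contact_force: [0.2, -0.3, 0.6]
opening: 0.006
finger_force: 0.0
```

Emit:
{"api": "step_arm", "payload": {
  "motion": [
    {"dp":[0,0,0],"twist":[0,0,0],"hand":-1},
    {"dp":[0,0,0],"twist":[0,0,0],"hand":-1}
  ]
}}

```text
clock: 3.2
tool_pos: [0.5899, -0.3467, 0.3587]
eef_rot: [0.9, -0.436, -0.0, 0.001]
contact_force: [-0.4, 0.3, -0.8]
opening: 0.004
finger_force: 0.0
```

```bash
python3 -c "
from h import *
stt();plan([(ow(-.027,0,.36),Rv(-51.5)),(ow(-.027,0,.252),Rv(-51.5))])"
```

```text
t 3.2 p [ 0.5899 -0.3467  0.3587] xaxis yaw -51.7 z [-0.001 -0.001 -1.   ] F [-0.4  0.3 -0.8] open 0.0 ff 0.0 q [ 0.42  0.67  0.09  1.16 -0.06  1.31 -1.97] oven [-0.045 -0.034  0.359]
dp [17, -34, -1] tw [0.0, 0.0, -0.0] | W [ 0.627 -0.339  0.36 ]
dp [17, -34, 107] tw [0.0, 0.0, -0.0] | W [ 0.627 -0.339  0.252]
```

Emit:
{"api": "step_arm", "payload": {
  "motion": [
    {"dp":[17,-34,0],"twist":[0,0,0],"hand":-1},
    {"dp":[17,-34,30],"twist":[0,0,0],"hand":-1},
    {"dp":[17,-34,60],"twist":[0,0,0],"hand":-1},
    {"dp":[17,-34,85],"twist":[0,0,0],"hand":-1},
    {"dp":[17,-34,107],"twist":[0,0,0],"hand":-1}
  ]
}}

```text
clock: 3.82
tool_pos: [0.6258, -0.3403, 0.2526]
eef_rot: [0.899, -0.437, 0.0, 0.001]
contact_force: [-0.3, 0.1, -0.2]
opening: 0.008
finger_force: 0.0
```

```bash
python3 -c "
from h import *
stt()
b0=np.array([-.049,.243])
def bar(t): return np.array([-(.158*np.sin(t)+.049*np.cos(t)), .085+.158*np.cos(t)-.049*np.sin(t)])
# finger axis 16mm inside of bar, tcp 9 mm above bar centre
tg=[]
for t in (.15,.3,.45,.6,.7,.8):
    b=bar(t); tg.append(ow(b[0]+.016,0,b[1]+.009+.0*t))
plan(tg)"
```

```text
t 3.83 p [ 0.6258 -0.3403  0.2526] xaxis yaw -51.9 z [-0.    -0.001 -1.   ] F [-0.3  0.1 -0.2] open 0.01 ff 0.0 q [ 0.4   0.79  0.08  1.23 -0.06  1.12 -2.  ] oven [-0.027 -0.002  0.253]
dp [-29, -2, 10] tw [0.0, 0.0, 0.0] | W [ 0.609 -0.316  0.243]
dp [-50, -2, 22] tw [0.0, 0.0, 0.0] | W [ 0.596 -0.3    0.23 ]
dp [-70, -2, 38] tw [0.0, 0.0, 0.0] | W [ 0.584 -0.285  0.215]
dp [-87, -1, 56] tw [0.0, 0.0, 0.0] | W [ 0.574 -0.271  0.197]
dp [-96, -1, 69] tw [0.0, 0.0, 0.0] | W [ 0.568 -0.264  0.183]
dp [-104, -1, 84] tw [0.0, 0.0, 0.0] | W [ 0.562 -0.257  0.169]
```

Emit:
{"api": "step_arm", "payload": {
  "motion": [
    {"dp":[-15,0,5],"twist":[0,0,0],"hand":-1},
    {"dp":[-29,0,10],"twist":[0,0,0],"hand":-1},
    {"dp":[-50,0,22],"twist":[0,0,0],"hand":-1},
    {"dp":[-70,0,38],"twist":[0,0,0],"hand":-1},
    {"dp":[-87,0,56],"twist":[0,0,0],"hand":-1}
  ]
}}

```text
clock: 4.45
tool_pos: [0.5722, -0.2715, 0.1975]
eef_rot: [0.899, -0.437, 0.001, 0.0]
contact_force: [-0.3, 0.5, -0.3]
opening: 0.005
finger_force: 0.0
```

```bash
python3 -c "
from h import *
stt()
for c in('top',):
    s=snap(c,'open1');W=wo(cloud(s)).reshape(-1,3)
    for y in (-.09,-.13,.09,.13):
        m=(abs(W[:,1]-y)<.01)&(W[:,2]>.1)&(W[:,2]<.27)&(W[:,0]>-.2)&(W[:,0]<-.0); P=W[m]; i=np.argsort(P[:,0])[::max(1,len(P)//10)]; print(y,[(round(a*1000),round(b*1000)) for a,_,b in P[i]])
"
```

```text
t 4.45 p [ 0.5722 -0.2715  0.1975] xaxis yaw -51.9 z [ 0.002 -0.002 -1.   ] F [-0.3  0.5 -0.3] open 0.0 ff 0.0 q [ 0.33  0.73  0.07  1.58 -0.06  0.84 -2.05] oven [-0.114 -0.001  0.197]
-0.09 [(-19, 243), (-13, 240), (-10, 251), (-10, 246), (-9, 269), (-9, 269), (-8, 263), (-7, 261), (-7, 250), (-6, 247), (-4, 210)]
-0.13 [(-12, 224), (-10, 115), (-9, 167), (-9, 196), (-8, 124), (-8, 173), (-7, 139), (-6, 251), (-4, 174), (-3, 160), (-1, 109)]
0.09 [(-50, 249), (-41, 242), (-31, 249), (-17, 238), (-9, 244), (-8, 250), (-7, 249), (-5, 113), (-3, 170), (-2, 156)]
0.13 [(-11, 206), (-10, 228), (-9, 251), (-9, 261), (-8, 170), (-8, 160), (-7, 106), (-6, 122), (-3, 178), (-2, 107), (-1, 151)]
```

View pics/open1.png

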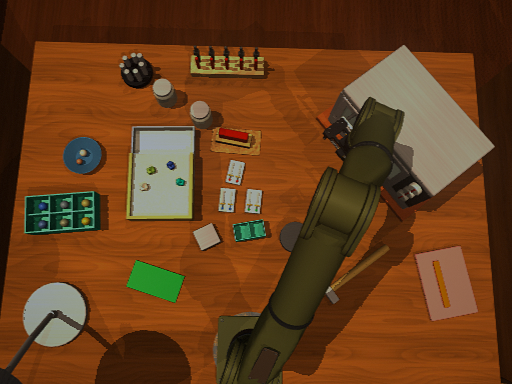

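```bash
python3 -c "
from h import *
for c in('top','side'):
    s=snap(c,'open1'+c);find(c,s,['door_handle','door','rack_front'],.2);print(proj(s,r.get_state()['tool_pos']))
    W=wo(cloud(s)).reshape(-1,3)
    m=(W[:,0]>-.16)&(W[:,0]<-.03)&(abs(W[:,1])<.1)&(W[:,2]>.1)&(W[:,2]<.27);P=W[m];i=np.argsort(P[:,1])[::max(1,len(P)//25)];print((P[i]*1000).round().tolist())
"
```

```text
top door_handle 0.95 [ 0.679 -0.307  0.205] [356. 127.]
top door 0.44 [ 0.366 -0.126  0.028] [290. 234.]
top rack_front 0.65 [0.376 0.012 0.003] [248. 231.]
[344.55086768 160.3879047 ]
[[-128.0, -1.0, 217.0], [-128.0, 2.0, 220.0], [-126.0, 4.0, 221.0], [-127.0, 5.0, 231.0], [-127.0, 7.0, 235.0], [-128.0, 8.0, 214.0], [-129.0, 10.0, 221.0], [-54.0, 61.0, 241.0], [-49.0, 63.0, 245.0], [-55.0, 64.0, 243.0], [-56.0, 66.0, 250.0], [-46.0, 68.0, 246.0], [-49.0, 69.0, 249.0], [-56.0, 70.0, 249.0], [-46.0, 72.0, 247.0], [-50.0, 73.0, 251.0], [-57.0, 74.0, 251.0], [-46.0, 76.0, 246.0], [-50.0, 77.0, 250.0], [-52.0, 79.0, 249.0], [-54.0, 81.0, 247.0], [-48.0, 82.0, 243.0], [-51.0, 84.0, 245.0], [-54.0, 85.0, 247.0], [-38.0, 86.0, 244.0], [-44.0, 87.0, 243.0], [-51.0, 88.0, 245.0], [-47.0, 89.0, 246.0], [-43.0, 89.0, 247.0], [-53.0, 90.0, 244.0], [-34.0, 90.0, 245.0], [-41.0, 92.0, 245.0], [-53.0, 92.0, 247.0], [-43.0, 93.0, 245.0], [-37.0, 94.0, 242.0], [-53.0, 96.0, 248.0], [-51.0, 98.0, 247.0]]
side door_handle 0.57 [ 0.658 -0.342  0.162] [234. 142.]
side door_handle 0.54 [0.545 0.327 0.044] [196. 288.]
side door 0.67 [ 0.66  -0.338  0.155] [234. 144.]
[249.08624209 142.75984174]
[[-60.0, -100.0, 239.0], [-33.0, -86.0, 240.0], [-57.0, -76.0, 246.0], [-57.0, -55.0, 238.0], [-124.0, -15.0, 252.0], [-123.0, -11.0, 233.0], [-119.0, -10.0, 263.0], [-115.0, -8.0, 270.0], [-126.0, -6.0, 228.0], [-115.0, -3.0, 244.0], [-121.0, -1.0, 254.0], [-55.0, 1.0, 238.0], [-54.0, 5.0, 242.0], [-124.0, 8.0, 249.0], [-58.0, 11.0, 245.0], [-114.0, 13.0, 226.0], [-107.0, 14.0, 224.0], [-104.0, 16.0, 258.0], [-126.0, 16.0, 259.0], [-57.0, 18.0, 237.0], [-55.0, 30.0, 239.0], [-54.0, 41.0, 244.0], [-49.0, 63.0, 246.0], [-52.0, 76.0, 245.0], [-50.0, 87.0, 246.0], [-36.0, 94.0, 243.0]]
```

```bash
python3 -c "
from h import *
im=cv2.imread('pics/open1side.png')[90:190,170:320]; cv2.imwrite('pics/c1.png',cv2.resize(im,None,fx=5,fy=5,interpolation=cv2.INTER_CUBIC))
s=snap('side');p=np.array(r.get_state()['tool_pos'])
print(proj(s,p)-[170,90],proj(s,p-[0,0,.022])-[170,90])
"
```

```text
[79.09826073 52.85190943] [79.2337075  58.25327222]
```

View pics/c1.png

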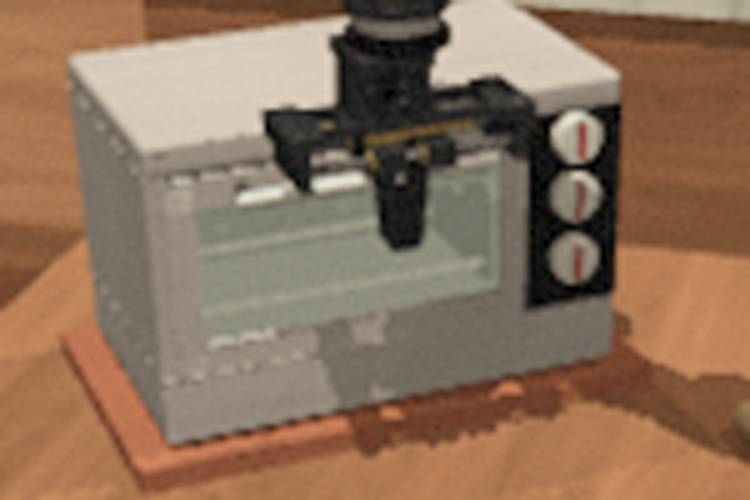

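```bash
python3 -c "
from h import *
print(r.tip_reach)
p=wo(r.get_state()['tool_pos']);print(p)
for c in('top','side'):
    s=snap(c);W=wo(cloud(s)).reshape(-1,3)
    for z in np.arange(.14,.36,.01):
        m=(abs(W[:,0]-p[0])<.06)&(abs(W[:,1])<.12)&(abs(W[:,2]-z)<.005)&(W[:,0]<-.065); P=W[m]
        if len(P)>2: print(c,round(z,2),len(P),'x',np.percentile(P[:,0],[3,97]).round(3),'y',np.percentile(P[:,1],[3,97]).round(3))
"
```

```text
0.022
[-0.11348102  0.00093715  0.19654314]
top 0.21 3 x [-0.123 -0.121] y [0.003 0.009]
top 0.22 4 x [-0.123 -0.123] y [0.005 0.012]
top 0.23 4 x [-0.124 -0.121] y [0.004 0.01 ]
top 0.28 6 x [-0.148 -0.14 ] y [0.014 0.083]
top 0.29 58 x [-0.148 -0.093] y [0.003 0.079]
top 0.3 63 x [-0.148 -0.133] y [0.007 0.082]
top 0.31 45 x [-0.148 -0.091] y [0.015 0.09 ]
top 0.32 308 x [-0.145 -0.082] y [0.021 0.093]
top 0.33 7 x [-0.137 -0.106] y [0.02  0.078]
side 0.21 5 x [-0.127 -0.12 ] y [-0.01  0.01]
side 0.22 25 x [-0.129 -0.108] y [-0.013  0.015]
side 0.23 26 x [-0.127 -0.111] y [-0.014  0.016]
side 0.24 24 x [-0.13  -0.115] y [-0.012  0.017]
side 0.25 27 x [-0.128 -0.107] y [-0.015  0.018]
side 0.26 28 x [-0.129 -0.108] y [-0.016  0.019]
side 0.27 17 x [-0.129 -0.112] y [-0.015  0.029]
side 0.28 63 x [-0.152 -0.088] y [-0.08   0.087]
side 0.29 157 x [-0.152 -0.096] y [-0.079  0.086]
side 0.3 106 x [-0.152 -0.109] y [-0.086  0.092]
side 0.31 148 x [-0.152 -0.097] y [-0.086  0.094]
side 0.32 227 x [-0.149 -0.087] y [-0.088  0.091]
side 0.33 62 x [-0.14  -0.098] y [-0.014  0.041]
side 0.34 52 x [-0.138 -0.104] y [-0.016  0.041]
side 0.35 37 x [-0.145 -0.1  ] y [-0.016  0.042]
```

```bash
python3 -c "
from h import *
stt();plan([(ow(-.114,0,.275),Rv(-51.5)),(ow(-.029,0,.275),Rv(-51.5)),(ow(-.029,0,.214),Rv(-51.5))])"
```

```text
t 5.05 p [ 0.5742 -0.2706  0.1962] xaxis yaw -51.7 z [ 0.001 -0.    -1.   ] F [-0.7 -0.6  0. ] open 0.0 ff 0.0 q [ 0.33  0.73  0.07  1.57 -0.06  0.84 -2.05] oven [-0.114  0.001  0.196]
dp [0, 1, -79] tw [-0.0, -0.0, -0.0] | W [ 0.573 -0.271  0.275]
dp [85, 1, -79] tw [-0.0, -0.0, -0.0] | W [ 0.626 -0.338  0.275]
dp [85, 1, -18] tw [-0.0, -0.0, -0.0] | W [ 0.626 -0.338  0.214]
```

Emit:
{"api": "step_arm", "payload": {
  "motion": [
    {"dp":[0,0,-62],"twist":[0,0,0],"hand":-1},
    {"dp":[0,0,-79],"twist":[0,0,0],"hand":-1},
    {"dp":[50,0,-79],"twist":[0,0,0],"hand":-1},
    {"dp":[85,0,-79],"twist":[0,0,0],"hand":-1},
    {"dp":[85,0,-79],"twist":[0,0,0],"hand":-1}
  ]
}}

```text
clock: 5.68
tool_pos: [0.6269, -0.3394, 0.2741]
eef_rot: [0.899, -0.437, 0.0, 0.001]
contact_force: [-0.5, 0.5, -0.0]
opening: 0.002
finger_force: 0.0
```

Emit:
{"api": "step_arm", "payload": {
  "motion": [
    {"dp":[0,0,20],"twist":[0,0,0],"hand":-1},
    {"dp":[0,0,40],"twist":[0,0,0],"hand":-1},
    {"dp":[0,0,61],"twist":[0,0,0],"hand":-1},
    {"dp":[0,0,61],"twist":[0,0,0],"hand":-1}
  ]
}}

```text
clock: 6.18
tool_pos: [0.6253, -0.3352, 0.2123]
eef_rot: [0.9, -0.436, -0.002, -0.0]
contact_force: [0.5, -0.3, 0.0]
opening: 0.008
finger_force: 0.0
```

Emit:
{"api": "step_arm", "payload": {
  "motion": [
    {"dp":[-10,0,1],"twist":[0,0,0],"hand":-1},
    {"dp":[-20,0,5],"twist":[0,0,0],"hand":-1},
    {"dp":[-29,0,10],"twist":[0,0,0],"hand":-1}
  ]
}}

```text
clock: 6.55
tool_pos: [0.6094, -0.315, 0.2059]
eef_rot: [0.9, -0.436, 0.002, 0.0]
contact_force: [1.3, -2.3, 1.8]
opening: 0.007
finger_force: 1.5
```

```bash
python3 -c "
from h import *
stt()
s=snap('side');W=wo(cloud(s)).reshape(-1,3)
m=(W[:,0]>-.12)&(W[:,0]<-.03)&(abs(W[:,1]-.06)<.02)&(W[:,2]>.2)&(W[:,2]<.265);print(m.sum(),np.median(W[m],0).round(3))
"
```

```text
t 6.55 p [ 0.6094 -0.315   0.2059] xaxis yaw -51.7 z [ 0.004 -0.003 -1.   ] F [ 1.3 -2.3  1.8] open 0.01 ff 1.5 q [ 0.37  0.79  0.08  1.39 -0.06  0.96 -2.01] oven [-0.057  0.001  0.206]
100 [-0.036  0.061  0.233]
```

Emit:
{"api": "step_arm", "payload": {
  "motion": [
    {"dp":[-11,0,6],"twist":[0,0,0],"hand":-1},
    {"dp":[-21,0,12],"twist":[0,0,0],"hand":-1},
    {"dp":[-41,0,28],"twist":[0,0,0],"hand":-1},
    {"dp":[-58,0,46],"twist":[0,0,0],"hand":-1},
    {"dp":[-67,0,59],"twist":[0,0,0],"hand":-1}
  ]
}}

```text
clock: 7.22
tool_pos: [0.568, -0.2621, 0.1452]
eef_rot: [0.9, -0.436, 0.002, 0.0]
contact_force: [-0.4, -1.7, 11.7]
opening: 0.002
finger_force: 30.5
```

```bash
python3 -c "
from h import *
stt()
for c in ('side','top'):
    s=snap(c,'o2'+c);W=wo(cloud(s)).reshape(-1,3)
    m=(W[:,0]>-.17)&(W[:,0]<-.03)&(abs(W[:,1]-.07)<.015)&(W[:,2]>.12)&(W[:,2]<.235);P=W[m];i=np.argsort(P[:,0])[::max(1,len(P)//25)];print([(round(a*1000),round(b*1000)) for a,_,b in P[i]])
im=cv2.imread('pics/o2side.png')[90:190,170:320]; cv2.imwrite('pics/c2.png',cv2.resize(im,None,fx=4,fy=4))
"
```

```text
t 7.22 p [ 0.568  -0.2621  0.1452] xaxis yaw -51.7 z [ 0.003 -0.002 -1.   ] F [-0.4 -1.7 11.7] open 0.0 ff 30.5 q [ 0.32  0.78  0.07  1.65 -0.07  0.71 -2.05] oven [-0.124  0.001  0.145]
[(-160, 233), (-155, 224), (-150, 234), (-148, 176), (-147, 168), (-146, 164), (-142, 174), (-119, 225), (-117, 201), (-115, 196), (-114, 201), (-112, 205), (-110, 194), (-106, 211), (-104, 206), (-102, 190), (-82, 171), (-74, 163), (-71, 157), (-64, 153), (-57, 142), (-51, 205), (-49, 134), (-47, 203), (-44, 205)]
[(-159, 230), (-149, 180), (-146, 175), (-145, 175), (-144, 176), (-143, 176), (-142, 176), (-140, 175), (-139, 174), (-138, 173), (-136, 173), (-115, 201), (-114, 199), (-111, 202), (-111, 210), (-108, 210), (-106, 210), (-105, 212), (-103, 214), (-99, 208), (-95, 205), (-57, 158), (-55, 150), (-51, 148), (-48, 144), (-47, 205), (-46, 197), (-45, 210), (-40, 136), (-36, 199), (-33, 123)]
```

View pics/c2.png

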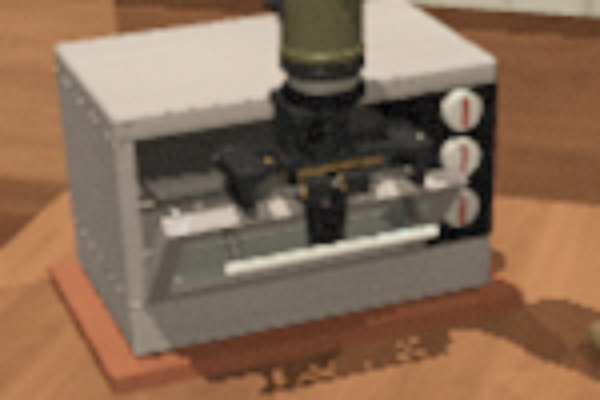

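Emit:
{"api": "step_arm", "payload": {
  "motion": [
    {"dp":[4,0,-10],"twist":[0,0,0],"hand":-1},
    {"dp":[5,0,-60],"twist":[0,0,0],"hand":-1},
    {"dp":[5,0,-95],"twist":[0,0,0],"hand":-1},
    {"dp":[24,0,-95],"twist":[0,0,0],"hand":-1},
    {"dp":[24,0,-90],"twist":[0,0,0],"hand":-1}
  ]
}}

```text
clock: 7.95
tool_pos: [0.5817, -0.2802, 0.2352]
eef_rot: [0.9, -0.436, -0.001, -0.0]
contact_force: [0.3, 0.4, -0.9]
opening: 0.003
finger_force: 0.0
```

```bash
python3 -c "
from h import *
stt();plan([(ow(-.1,0,.21),Rv(-51.5)),(ow(-.127,0,.166),Rv(-51.5)),(ow(-.144,0,.138),Rv(-51.5)),(ow(-.151,0,.118),Rv(-51.5)),(ow(-.153,0,.108),Rv(-51.5))])"
```

```text
t 7.95 p [ 0.5817 -0.2802  0.2352] xaxis yaw -51.7 z [-0.001  0.001 -1.   ] F [ 0.3  0.4 -0.9] open 0.0 ff 0.0 q [ 0.34  0.7   0.08  1.49 -0.06  0.95 -2.04] oven [-0.102  0.001  0.235]
dp [2, 1, 25] tw [-0.0, 0.0, -0.0] | W [ 0.582 -0.282  0.21 ]
dp [-25, 1, 69] tw [-0.0, 0.0, -0.0] | W [ 0.565 -0.261  0.166]
dp [-42, 1, 97] tw [-0.0, 0.0, -0.0] | W [ 0.555 -0.248  0.138]
dp [-49, 1, 117] tw [-0.0, 0.0, -0.0] | W [ 0.55  -0.242  0.118]
dp [-51, 1, 127] tw [-0.0, 0.0, -0.0] | W [ 0.549 -0.241  0.108]
```

Emit:
{"api": "step_arm", "payload": {
  "motion": [
    {"dp":[2,0,25],"twist":[0,0,0],"hand":-1},
    {"dp":[-4,0,42],"twist":[0,0,0],"hand":-1},
    {"dp":[-14,0,56],"twist":[0,0,0],"hand":-1},
    {"dp":[-25,0,70],"twist":[0,0,0],"hand":-1},
    {"dp":[-34,0,84],"twist":[0,0,0],"hand":-1}
  ]
}}

```text
clock: 8.57
tool_pos: [0.5584, -0.2501, 0.1499]
eef_rot: [0.9, -0.435, -0.003, -0.001]
contact_force: [-1.3, 1.1, 3.7]
opening: 0.005
finger_force: 1.7
```

Emit:
{"api": "step_arm", "payload": {
  "motion": [
    {"dp":[-8,0,13],"twist":[0,0,0],"hand":-1},
    {"dp":[-13,0,25],"twist":[0,0,0],"hand":-1},
    {"dp":[-16,0,35],"twist":[0,0,0],"hand":-1},
    {"dp":[-17,0,41],"twist":[0,0,0],"hand":-1},
    {"dp":[-17,0,43],"twist":[0,0,0],"hand":-1}
  ]
}}

```text
clock: 9.2
tool_pos: [0.5498, -0.2396, 0.1127]
eef_rot: [0.9, -0.436, -0.0, -0.001]
contact_force: [-12.9, 8.1, 52.5]
opening: 0.0
finger_force: 26.1
```

```bash
python3 -c "
from h import *
stt()
for c in ('side','top'):
    s=snap(c,'o3'+c);W=wo(cloud(s)).reshape(-1,3)
    m=(W[:,0]>-.19)&(W[:,0]<-.0)&(abs(W[:,1]-.12)<.015)&(W[:,2]>.05)&(W[:,2]<.235);P=W[m];i=np.argsort(P[:,0])[::max(1,len(P)//25)];print([(round(a*1000),round(b*1000)) for a,_,b in P[i]])
"
```

```text
t 9.2 p [ 0.5498 -0.2396  0.1127] xaxis yaw -51.7 z [-0.     0.001 -1.   ] F [-12.9   8.1  52.5] open 0.0 ff 26.1 q [ 0.3   0.8   0.06  1.75 -0.08  0.6  -2.07] oven [-0.153  0.001  0.113]
[(-168, 118), (-162, 116), (-161, 128), (-160, 118), (-158, 127), (-155, 125), (-139, 123), (-118, 193), (-111, 110), (-106, 202), (-104, 200), (-102, 208), (-97, 115), (-85, 202), (-78, 104), (-72, 204), (-67, 102), (-58, 201), (-53, 202), (-44, 200), (-38, 200), (-32, 202), (-25, 92), (-22, 97), (-15, 201), (-8, 201), (-1, 93)]
[(-162, 116), (-158, 119), (-151, 130), (-140, 124), (-128, 123), (-117, 114), (-109, 110), (-102, 113), (-99, 115), (-92, 106), (-89, 202), (-85, 198), (-81, 107), (-77, 199), (-73, 104), (-68, 202), (-63, 203), (-56, 203), (-50, 204), (-43, 202), (-37, 204), (-31, 203), (-23, 201), (-16, 204), (-9, 206), (-3, 202)]
```

```bash
python3 -c "
from h import *
stt()
s=snap('top');W=cloud(s);print(*rects(W,.007,.025,(.42,.64),(-.06,.13)),sep='\n')
plan([ow(-.153,0,.3),([.470,-.001,.12],Rv(-4.9)),([.57,.061,.12],Rv(-10.2))])"
```

```text
t 9.3 p [ 0.5498 -0.2396  0.1128] xaxis yaw -51.7 z [ 0.     0.001 -1.   ] F [-10.5   7.8  42.8] open 0.0 ff 20.9 q [ 0.3   0.8   0.06  1.75 -0.08  0.6  -2.07] oven [-0.153  0.001  0.113]
(array([574.2,  61.3]), 82, 50, -11.2, np.float64(14.4), 341)
(array([478.9,  85.9]), 81, 51, -5.8, np.float64(14.0), 347)
(array([476.8,  -2.5]), 79, 50, -4.6, np.float64(13.9), 341)
dp [0, 1, -187] tw [0.0, 0.0, 0.0] | W [ 0.549 -0.241  0.3  ]
dp [-237, -85, -7] tw [-0.0, 0.0, -0.82] | W [ 0.47  -0.001  0.12 ]
dp [-223, -202, -7] tw [-0.0, 0.0, -0.72] | W [0.57  0.061 0.12 ]
```

Emit:
{"api": "step_arm", "payload": {
  "motion": [
    {"dp":[0,0,-62],"twist":[0,0,0],"hand":-1},
    {"dp":[0,0,-124],"twist":[0,0,0],"hand":-1},
    {"dp":[0,0,-187],"twist":[0,0,0],"hand":-1},
    {"dp":[-60,-54,-187],"twist":[0,0,-0.18],"hand":0.45}
  ]
}}

```text
clock: 9.85
tool_pos: [0.5567, -0.1852, 0.3]
eef_rot: [0.934, -0.357, 0.007, 0.002]
contact_force: [1.1, 0.5, -2.0]
opening: 0.096
finger_force: 0.0
```

```bash
python3 -c "
from h import *
stt()
plan([([.57,.061,.12],Rv(-10.2))])"
```

```text
t 9.85 p [ 0.5567 -0.1852  0.3   ] xaxis yaw -41.8 z [ 0.011 -0.009 -1.   ] F [ 1.1  0.5 -2. ] open 0.1 ff 0.0 q [ 0.21  0.54  0.05  1.6  -0.03  0.98 -2.03] oven [-0.192  0.04   0.3  ]
dp [-157, -192, 178] tw [0.0, -0.01, -0.55] | W [0.57  0.061 0.12 ]
```

Emit:
{"api": "step_arm", "payload": {
  "motion": [
    {"dp":[-39,-48,20],"twist":[0,0,-0.14],"hand":0.45},
    {"dp":[-78,-96,70],"twist":[0,0,-0.28],"hand":0.45},
    {"dp":[-118,-144,120],"twist":[0,0,-0.42],"hand":0.45},
    {"dp":[-157,-192,170],"twist":[0,-0.01,-0.55],"hand":0.45},
    {"dp":[-157,-192,178],"twist":[0,-0.01,-0.55],"hand":0.45}
  ]
}}

```text
clock: 10.48
tool_pos: [0.564, 0.0713, 0.1155]
eef_rot: [0.996, -0.086, -0.004, -0.002]
contact_force: [1.4, -0.1, 0.1]
opening: 0.658
finger_force: 0.0
```

Emit:
{"api": "step_arm", "payload": {
  "motion": [
    {"dp":[0,0,0],"twist":[0,0,0],"hand":0.45},
    {"dp":[0,0,0],"twist":[0,0,0],"hand":0.45}
  ]
}}

```text
clock: 10.72
tool_pos: [0.5637, 0.0685, 0.1168]
eef_rot: [0.996, -0.087, -0.005, -0.001]
contact_force: [-0.4, -0.2, 0.6]
opening: 0.725
finger_force: 0.0
```

```bash
cat >> h.py <<'E'
def toolcheck(c='side',f=None):
    st=r.get_state(); p=np.array(st['tool_pos']); Q=R.from_quat(st['eef_rot']); s=snap(c,f); L=Q.inv().apply(cloud(s).reshape(-1,3)-p)
    L=L[~np.isnan(L[:,0])]; n=(abs(L[:,0])<.02)&(abs(L[:,1])<.075)&(L[:,2]<.035)&(L[:,2]>-.14); L=L[n]
    for z in np.arange(-.1,.035,.01):
        P=L[abs(L[:,2]-z)<.005]
        if len(P)>1: print(c,'tz',round(z,3),len(P),'tx',np.percentile(P[:,0],[5,95]).round(3),'ty',np.percentile(P[:,1],[3,97]).round(3))
E
python3 -c "
from h import *
stt();toolcheck('side','t1')
plan([([.57,.061,-.012],Rv(-10.8))])"
```

```text
t 10.72 p [0.5637 0.0685 0.1168] xaxis yaw -9.9 z [-0.009  0.003 -1.   ] F [-0.4 -0.2  0.6] open 0.72 ff 0.0 q [-0.15  0.76 -0.08  1.83  0.1   0.56 -2.04] oven [-0.386  0.204  0.117]
side tz -0.1 13 tx [-0.02   0.007] ty [-0.026  0.074]
side tz -0.09 12 tx [-0.02  -0.006] ty [0.021 0.041]
side tz -0.08 8 tx [-0.013  0.001] ty [0.036 0.041]
side tz -0.07 14 tx [-0.013  0.009] ty [-0.012  0.048]
side tz -0.06 25 tx [-0.013 -0.001] ty [-0.044  0.047]
side tz -0.05 35 tx [-0.012  0.007] ty [-0.05   0.047]
side tz -0.04 45 tx [-0.013  0.007] ty [-0.049  0.046]
side tz -0.03 43 tx [-0.012  0.007] ty [-0.049  0.044]
side tz -0.02 35 tx [-0.012  0.006] ty [-0.047  0.041]
side tz -0.01 5 tx [-0.009  0.006] ty [-0.032  0.046]
dp [8, 6, 129] tw [-0.0, 0.01, 0.01] | W [ 0.57   0.061 -0.012]
```

Emit:
{"api": "step_arm", "payload": {
  "motion": [
    {"dp":[8,6,40],"twist":[0,0.01,0.01],"hand":0.45},
    {"dp":[8,6,90],"twist":[0,0.01,0.01],"hand":0.45},
    {"dp":[8,6,115],"twist":[0,0.01,0.01],"hand":0.45},
    {"dp":[8,6,126],"twist":[0,0.01,0.01],"hand":0.45},
    {"dp":[8,6,126],"twist":[0,0.01,0.01],"hand":0.45}
  ]
}}

```text
clock: 11.4
tool_pos: [0.5699, 0.062, -0.0087]
eef_rot: [0.996, -0.092, 0.001, -0.001]
contact_force: [-0.1, -0.1, 0.0]
opening: 0.724
finger_force: 0.0
```

Emit:
{"api": "step_arm", "payload": {
  "motion": [
    {"dp":[0,0,0],"twist":[0,0,0],"hand":-1},
    {"dp":[0,0,0],"twist":[0,0,0],"hand":-1},
    {"dp":[0,0,0],"twist":[0,0,0],"hand":-1},
    {"dp":[0,0,0],"twist":[0,0,0],"hand":-1}
  ],
  "force": 25
}}

```text
clock: 11.9
tool_pos: [0.5703, 0.063, -0.0079]
eef_rot: [0.996, -0.091, 0.002, -0.001]
contact_force: [-0.4, -0.1, 6.6]
opening: 0.563
finger_force: 25.0
```

```bash
python3 -c "
from h import *
stt()
plan([([.56,.0,.25],None),(ow(-.2,.05,.28),Rv(-51.5))])"
```

```text
t 11.9 p [ 0.5703  0.063  -0.0079] xaxis yaw -10.4 z [ 0.003  0.002 -1.   ] F [-0.4 -0.1  6.6] open 0.56 ff 25.0 q [-0.16  0.97 -0.05  1.86  0.12  0.31 -2.06] oven [-0.377  0.206 -0.008]
dp [2, 63, -258] tw [0.0, 0.0, 0.0] | W [0.56 0.   0.25]
dp [32, 233, -289] tw [-0.0, -0.0, 0.72] | W [ 0.559 -0.173  0.28 ]
```

Emit:
{"api": "step_arm", "payload": {
  "motion": [
    {"dp":[0,0,-40],"twist":[0,0,0],"hand":-1},
    {"dp":[0,0,-100],"twist":[0,0,0.0],"hand":-1},
    {"dp":[2,20,-160],"twist":[0,0,0.1],"hand":-1},
    {"dp":[10,50,-215],"twist":[0,0,0.25],"hand":-1},
    {"dp":[20,90,-260],"twist":[0,0,0.4],"hand":-1}
  ]
}}

```text
clock: 12.52
tool_pos: [0.5725, -0.0292, 0.2533]
eef_rot: [0.958, -0.288, 0.001, -0.002]
contact_force: [0.8, -1.2, -0.6]
opening: 0.563
finger_force: 25.0
```

```bash
python3 -c "
from h import *
stt()
plan([(ow(-.055,.082,.265),Rv(-51.5)),(ow(-.055,.082,.2),Rv(-51.5))])"
```

```text
t 12.53 p [ 0.5725 -0.0292  0.2533] xaxis yaw -33.5 z [ 0.003  0.004 -1.   ] F [ 0.8 -1.2 -0.6] open 0.56 ff 25.0 q [-0.04  0.58  0.01  1.7  -0.02  0.86 -2.17] oven [-0.304  0.15   0.253]
dp [216, 141, -12] tw [-0.0, 0.0, 0.31] | W [ 0.674 -0.266  0.265]
dp [216, 142, 53] tw [-0.0, 0.0, 0.31] | W [ 0.674 -0.266  0.2  ]
```

Emit:
{"api": "step_arm", "payload": {
  "motion": [
    {"dp":[46,30,-12],"twist":[0,0,0.08],"hand":-1},
    {"dp":[92,60,-14],"twist":[0,0,0.16],"hand":-1},
    {"dp":[138,90,-14],"twist":[0,0,0.24],"hand":-1},
    {"dp":[180,118,-14],"twist":[0,0,0.31],"hand":-1},
    {"dp":[216,141,-14],"twist":[0,0,0.31],"hand":-1}
  ]
}}

```text
clock: 13.15
tool_pos: [0.6751, -0.2682, 0.264]
eef_rot: [0.902, -0.432, -0.0, -0.001]
contact_force: [0.7, -0.5, -0.6]
opening: 0.559
finger_force: 25.0
```

Emit:
{"api": "step_arm", "payload": {
  "motion": [
    {"dp":[0,0,0],"twist":[0,0,0],"hand":-1},
    {"dp":[0,0,0],"twist":[0,0,0],"hand":-1}
  ]
}}

```text
clock: 13.4
tool_pos: [0.675, -0.2646, 0.264]
eef_rot: [0.902, -0.431, -0.0, -0.002]
contact_force: [-0.3, 0.7, -1.0]
opening: 0.563
finger_force: 25.0
```

```bash
python3 -c "
from h import *
stt()
plan([(ow(-.055,.082,.265),Rv(-51.5)),(ow(-.055,.082,.198),Rv(-51.5))])
for c in('side','top'):
    s=snap(c);W=wo(cloud(s)); 
    for o in rects(W,.24,.285,(-.2,-.02),(0,.16),20,s['pixels'].min(-1)>100): print(c,*o)
"
```

```text
t 13.4 p [ 0.675  -0.2646  0.264 ] xaxis yaw -51.0 z [ 0.001  0.003 -1.   ] F [-0.3  0.7 -1. ] open 0.56 ff 25.0 q [ 0.27  0.81  0.1   1.16 -0.08  1.18 -2.09] oven [-0.056  0.084  0.264]
dp [1, 2, -1] tw [-0.0, 0.0, 0.01] | W [ 0.674 -0.266  0.265]
dp [1, 2, 66] tw [-0.0, 0.0, 0.01] | W [ 0.674 -0.266  0.198]
side [-62.4  77.9] 80 53 -12.3 282.4 90
```

```bash
python3 -c "
from h import *
s=snap('side');W=wo(cloud(s));m=(W[...,2]>.255)&(W[...,2]<.29)&(s['pixels'].min(-1)>90)&(W[...,0]<-.02)&(W[...,0]>-.2)&(W[...,1]>0)&(W[...,1]<.16)
P=W[m]; top=P[P[:,2]>.278]
for y in np.arange(.05,.12,.01):
    q=P[abs(P[:,1]-y)<.005]; 
    if len(q): print(round(y,2),len(q),q[:,0].min().round(3),q[:,0].max().round(3),q[:,2].min().round(3),q[:,2].max().round(3))
u,v=proj(s,r.get_state()['tool_pos']);u,v=int(u),int(v)
cv2.imwrite('pics/c3.png',cv2.resize(cv2.cvtColor(s['pixels'],4)[v-50:v+50,u-60:u+60],None,fx=5,fy=5,interpolation=2))
"
```

```text
0.05 1 -0.067 -0.067 0.282 0.282
0.06 22 -0.097 -0.023 0.273 0.287
0.07 27 -0.097 -0.02 0.275 0.29
0.08 32 -0.103 -0.022 0.272 0.287
0.09 21 -0.098 -0.026 0.272 0.289
0.1 23 -0.099 -0.05 0.271 0.289
0.11 10 -0.096 -0.071 0.273 0.286
```

View pics/c3.png

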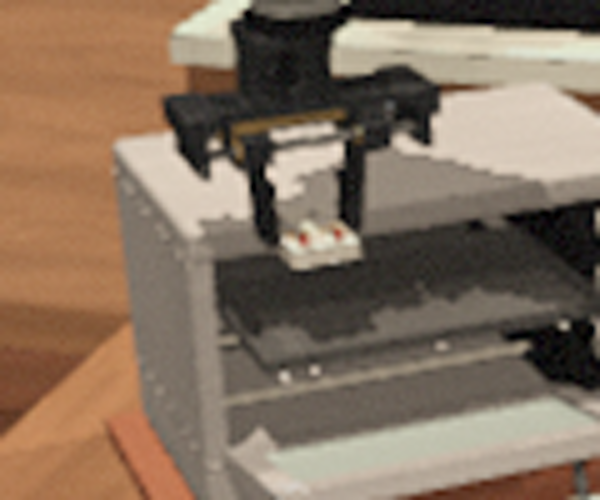

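Emit:
{"api": "step_arm", "payload": {
  "motion": [
    {"dp":[5,2,15],"twist":[0,0,0.01],"hand":-1},
    {"dp":[5,2,35],"twist":[0,0,0.01],"hand":-1},
    {"dp":[5,2,50],"twist":[0,0,0.01],"hand":-1},
    {"dp":[5,2,60],"twist":[0,0,0.01],"hand":-1},
    {"dp":[5,2,66],"twist":[0,0,0.01],"hand":-1}
  ]
}}

```text
clock: 14.18
tool_pos: [0.6768, -0.2713, 0.1974]
eef_rot: [0.9, -0.436, -0.0, -0.001]
contact_force: [0.2, -0.4, -0.9]
opening: 0.557
finger_force: 25.0
```

Emit:
{"api": "step_arm", "payload": {
  "motion": [
    {"dp":[0,0,2],"twist":[0,0,0],"hand":-1},
    {"dp":[0,0,2],"twist":[0,0,0],"hand":-1}
  ]
}}

```text
clock: 14.42
tool_pos: [0.6772, -0.2714, 0.1965]
eef_rot: [0.9, -0.436, 0.0, -0.001]
contact_force: [-0.0, 0.3, -0.4]
opening: 0.562
finger_force: 25.0
```

```bash
python3 -c "
from h import *
stt()"
```

```text
t 14.43 p [ 0.6772 -0.2714  0.1965] xaxis yaw -51.7 z [ 0.002  0.002 -1.   ] F [-0.   0.3 -0.4] open 0.56 ff 25.0 q [ 0.28  0.87  0.09  1.23 -0.09  1.04 -2.09] oven [-0.049  0.081  0.196]
```

Emit:
{"api": "step_arm", "payload": {
  "motion": [
    {"dp":[-1,0,2],"twist":[0,0,0],"hand":-1},
    {"dp":[-1,0,3],"twist":[0,0,0],"hand":0.3},
    {"dp":[-1,0,3],"twist":[0,0,0],"hand":0.3},
    {"dp":[-1,0,3],"twist":[0,0,0],"hand":0.3},
    {"dp":[-1,0,3],"twist":[0,0,0],"hand":0.3}
  ]
}}

```text
clock: 15.05
tool_pos: [0.6763, -0.2704, 0.1931]
eef_rot: [0.9, -0.436, -0.0, -0.001]
contact_force: [0.5, 0.5, 0.3]
opening: 0.652
finger_force: 0.0
```

Emit:
{"api": "step_arm", "payload": {
  "motion": [
    {"dp":[0,0,-20],"twist":[0,0,0],"hand":0.3},
    {"dp":[0,0,-60],"twist":[0,0,0],"hand":0.3},
    {"dp":[-30,0,-100],"twist":[0,0,0],"hand":0.45},
    {"dp":[-90,0,-100],"twist":[0,0,0],"hand":0.45},
    {"dp":[-150,0,-80],"twist":[0,0,0],"hand":0.45}
  ]
}}

```text
clock: 15.68
tool_pos: [0.5842, -0.1527, 0.2753]
eef_rot: [0.9, -0.436, 0.003, -0.002]
contact_force: [0.6, 1.5, -1.0]
opening: 0.723
finger_force: 0.0
```

```bash
python3 -c "
from h import *
stt()
for c in('side','top'):
    s=snap(c);W=wo(cloud(s)); 
    for o in rects(W,.206,.24,(-.2,.03),(-.15,.16),20,s['pixels'].min(-1)>100): print(c,*o)
s=snap('top');W=cloud(s);print(*rects(W,.007,.025,(.42,.64),(-.06,.13)),sep='\n')
plan([([.479,.086,.2],Rv(-5)),([.473,.0,.2],Rv(-4.7)),([.475,.086,.1],Rv(-4.7))])
"
```

```text
t 15.68 p [ 0.5842 -0.1527  0.2753] xaxis yaw -51.7 z [ 0.007  0.002 -1.   ] F [ 0.6  1.5 -1. ] open 0.72 ff 0.0 q [ 0.12  0.6   0.1   1.58 -0.08  0.96 -2.22] oven [-0.2    0.082  0.275]
side [ -8.8 152.4] 13 10 -67.4 220.7 29
side [-57.5  81.4] 97 49 -0.7 214.7 135
top [-34.7  75.9] 56 39 2.6 217.2 119
(array([479. ,  85.8]), 80, 50, -4.4, np.float64(14.0), 346)
(array([476.7,  -1.4]), 80, 52, -6.0, np.float64(14.1), 348)
dp [-246, -68, 74] tw [-0.0, 0.01, -0.81] | W [0.479 0.086 0.2  ]
dp [-183, -10, 74] tw [-0.0, 0.01, -0.82] | W [0.473 0.    0.2  ]
dp [-248, -65, 174] tw [-0.0, 0.01, -0.82] | W [0.475 0.086 0.1  ]
```

Emit:
{"api": "step_arm", "payload": {
  "motion": [
    {"dp":[-50,-13,20],"twist":[0,0,-0.17],"hand":0.45},
    {"dp":[-100,-26,40],"twist":[0,0,-0.34],"hand":0.45},
    {"dp":[-150,-40,70],"twist":[0,0,-0.5],"hand":0.45},
    {"dp":[-200,-53,100],"twist":[0,0,-0.66],"hand":0.45},
    {"dp":[-248,-65,130],"twist":[0,0.01,-0.82],"hand":0.45}
  ]
}}

```text
clock: 16.45
tool_pos: [0.4833, 0.0828, 0.1437]
eef_rot: [0.999, -0.039, 0.007, 0.0]
contact_force: [0.5, 0.6, -0.7]
opening: 0.728
finger_force: 0.0
```

Emit:
{"api": "step_arm", "payload": {
  "motion": [
    {"dp":[0,0,30],"twist":[0,0,0],"hand":0.45},
    {"dp":[0,0,45],"twist":[0,0,0],"hand":0.45}
  ]
}}

```text
clock: 16.7
tool_pos: [0.4831, 0.082, 0.0978]
eef_rot: [0.999, -0.041, 0.005, 0.001]
contact_force: [-0.4, -0.8, 0.8]
opening: 0.722
finger_force: 0.0
```

```bash
python3 -c "
from h import *
stt()
plan([([.475,.086,-.008],Rv(-4.7))])
"
```

```text
t 16.7 p [0.4831 0.082  0.0978] xaxis yaw -4.7 z [ 0.011 -0.002 -1.   ] F [-0.4 -0.8  0.8] open 0.72 ff 0.0 q [-0.23  0.73 -0.06  2.09  0.15  0.32 -2.06] oven [-0.447  0.149  0.098]
dp [-10, -3, 106] tw [0.0, -0.01, 0.0] | W [ 0.475  0.086 -0.008]
```

Emit:
{"api": "step_arm", "payload": {
  "motion": [
    {"dp":[-10,-3,40],"twist":[0,-0.01,0],"hand":0.45},
    {"dp":[-10,-3,75],"twist":[0,-0.01,0],"hand":0.45},
    {"dp":[-10,-3,75],"twist":[0,-0.01,0],"hand":0.45}
  ]
}}

```text
clock: 17.08
tool_pos: [0.4732, 0.0848, 0.0221]
eef_rot: [0.999, -0.041, -0.001, 0.001]
contact_force: [-0.0, 0.3, -0.4]
opening: 0.722
finger_force: 0.0
```

```bash
python3 -c "
from h import *
stt()
plan([([.475,.086,-.008],Rv(-4.7))])
"
```

```text
t 17.07 p [0.4732 0.0848 0.0221] xaxis yaw -4.7 z [-0.002 -0.002 -1.   ] F [-0.   0.3 -0.4] open 0.72 ff 0.0 q [-0.26  0.88 -0.03  2.13  0.16  0.14 -2.09] oven [-0.455  0.143  0.022]
dp [2, -1, 30] tw [0.0, 0.0, -0.0] | W [ 0.475  0.086 -0.008]
```

Emit:
{"api": "step_arm", "payload": {
  "motion": [
    {"dp":[5,-1,10],"twist":[0,-0.03,0],"hand":0.45},
    {"dp":[5,-1,20],"twist":[0,-0.03,0],"hand":0.45},
    {"dp":[5,-1,29],"twist":[0,-0.03,0],"hand":0.45},
    {"dp":[5,-1,29],"twist":[0,-0.03,0],"hand":0.45}
  ]
}}

```text
clock: 17.58
tool_pos: [0.477, 0.0857, -0.0053]
eef_rot: [0.999, -0.041, -0.016, 0.0]
contact_force: [-0.8, -0.3, -0.3]
opening: 0.718
finger_force: 0.0
```

Emit:
{"api": "step_arm", "payload": {
  "motion": [
    {"dp":[0,0,0],"twist":[0,0,0],"hand":-1},
    {"dp":[0,0,0],"twist":[0,0,0],"hand":-1},
    {"dp":[0,0,0],"twist":[0,0,0],"hand":-1},
    {"dp":[0,0,0],"twist":[0,0,0],"hand":-1}
  ]
}}

```text
clock: 18.08
tool_pos: [0.4775, 0.0859, -0.0048]
eef_rot: [0.999, -0.041, -0.015, -0.0]
contact_force: [-0.9, 0.1, 3.7]
opening: 0.559
finger_force: 25.0
```

```bash
python3 -c "
from h import *
stt()
"
```

```text
t 18.07 p [ 0.4775  0.0859 -0.0048] xaxis yaw -4.7 z [-0.03   0.001 -1.   ] F [-0.9  0.1  3.7] open 0.56 ff 25.0 q [-0.24  0.94 -0.04  2.09  0.16  0.15 -2.08] oven [-0.453  0.147 -0.005]
```

Emit:
{"api": "step_arm", "payload": {
  "motion": [
    {"dp":[0,0,-40],"twist":[0,0,0],"hand":-1},
    {"dp":[0,0,-100],"twist":[0,0.03,0.0],"hand":-1},
    {"dp":[10,20,-160],"twist":[0,0.03,0.1],"hand":-1},
    {"dp":[20,50,-215],"twist":[0,0.03,0.25],"hand":-1},
    {"dp":[40,90,-255],"twist":[0,0.03,0.4],"hand":-1}
  ]
}}

```text
clock: 18.7
tool_pos: [0.5177, -0.0072, 0.2511]
eef_rot: [0.971, -0.24, 0.001, 0.003]
contact_force: [1.6, -0.7, -1.7]
opening: 0.558
finger_force: 25.0
```

```bash
python3 -c "
from h import *
stt()
plan([(ow(-.2,.03,.27),Rv(-51.5)),(ow(-.05,.004,.27),Rv(-51.5))])"
```

```text
t 18.7 p [ 0.5177 -0.0072  0.2511] xaxis yaw -27.8 z [-0.    -0.006 -1.   ] F [ 1.6 -0.7 -1.7] open 0.56 ff 25.0 q [-0.07  0.51 -0.01  1.86  0.02  0.78 -2.15] oven [-0.355  0.121  0.251]
dp [106, 146, -18] tw [0.0, -0.0, 0.41] | W [ 0.543 -0.185  0.27 ]
dp [232, 230, -17] tw [0.0, -0.0, 0.41] | W [ 0.616 -0.319  0.27 ]
```

Emit:
{"api": "step_arm", "payload": {
  "motion": [
    {"dp":[36,48,-18],"twist":[0,0,0.14],"hand":-1},
    {"dp":[70,95,-18],"twist":[0,0,0.28],"hand":-1},
    {"dp":[106,146,-18],"twist":[0,0,0.41],"hand":-1},
    {"dp":[155,180,-18],"twist":[0,0,0.41],"hand":-1},
    {"dp":[200,208,-18],"twist":[0,0,0.41],"hand":-1}
  ]
}}

```text
clock: 19.32
tool_pos: [0.5983, -0.2867, 0.2683]
eef_rot: [0.902, -0.432, 0.0, 0.004]
contact_force: [1.2, 0.9, -1.1]
opening: 0.558
finger_force: 25.0
```

```bash
python3 -c "
from h import *
stt()
plan([(ow(-.05,.004,.27),Rv(-51.5)),(ow(-.05,.004,.197),Rv(-51.5))])"
```

```text
t 19.32 p [ 0.5983 -0.2867  0.2683] xaxis yaw -51.2 z [-0.003 -0.007 -1.   ] F [ 1.2  0.9 -1.1] open 0.56 ff 25.0 q [ 0.32  0.7   0.1   1.39 -0.07  1.06 -2.03] oven [-0.086  0.01   0.268]
dp [36, 6, -2] tw [0.01, -0.0, 0.01] | W [ 0.616 -0.319  0.27 ]
dp [36, 5, 71] tw [0.01, -0.0, 0.01] | W [ 0.616 -0.319  0.197]
```

Emit:
{"api": "step_arm", "payload": {
  "motion": [
    {"dp":[36,6,0],"twist":[0,0,0.01],"hand":-1},
    {"dp":[36,6,20],"twist":[0,0,0.01],"hand":-1},
    {"dp":[36,6,40],"twist":[0,0,0.01],"hand":-1},
    {"dp":[36,6,55],"twist":[0,0,0.01],"hand":-1},
    {"dp":[36,6,55],"twist":[0,0,0.01],"hand":-1}
  ]
}}

```text
clock: 19.95
tool_pos: [0.6153, -0.3159, 0.2122]
eef_rot: [0.9, -0.436, -0.001, 0.004]
contact_force: [0.4, 0.2, -1.4]
opening: 0.562
finger_force: 25.0
```

```bash
python3 -c "
from h import *
stt()
plan([(ow(-.05,.004,.198),Rv(-51.5))])"
```

```text
t 19.95 p [ 0.6153 -0.3159  0.2122] xaxis yaw -51.7 z [-0.005 -0.006 -1.   ] F [ 0.4  0.2 -1.4] open 0.56 ff 25.0 q [ 0.36  0.8   0.1   1.36 -0.07  0.99 -2.01] oven [-0.053  0.005  0.212]
dp [3, 1, 14] tw [0.01, -0.0, -0.0] | W [ 0.616 -0.319  0.198]
```

Emit:
{"api": "step_arm", "payload": {
  "motion": [
    {"dp":[3,1,8],"twist":[0.01,0,0],"hand":-1},
    {"dp":[3,1,14],"twist":[0.01,0,0],"hand":-1},
    {"dp":[3,1,15],"twist":[0.01,0,0],"hand":-1},
    {"dp":[3,1,15],"twist":[0.01,0,0],"hand":0.3},
    {"dp":[3,1,15],"twist":[0.01,0,0],"hand":0.3}
  ]
}}

```text
clock: 20.58
tool_pos: [0.6178, -0.3197, 0.1993]
eef_rot: [0.9, -0.436, 0.004, -0.001]
contact_force: [0.5, -0.2, 0.8]
opening: 0.651
finger_force: 0.0
```

Emit:
{"api": "step_arm", "payload": {
  "motion": [
    {"dp":[0,0,0],"twist":[0,0,0],"hand":0.3},
    {"dp":[0,0,-10],"twist":[0,0,0],"hand":0.3},
    {"dp":[0,0,-50],"twist":[0,0,0],"hand":0.3},
    {"dp":[-40,0,-90],"twist":[0,0,0],"hand":0.45},
    {"dp":[-100,0,-100],"twist":[0,0,0],"hand":0.45}
  ]
}}

```text
clock: 21.2
tool_pos: [0.5564, -0.2423, 0.3017]
eef_rot: [0.9, -0.437, 0.007, -0.001]
contact_force: [0.5, 2.2, 0.4]
opening: 0.724
finger_force: 0.0
```

```bash
python3 -c "
from h import *
stt()
for c in('side','top'):
    s=snap(c,'p2'+c);W=wo(cloud(s)); 
    for o in rects(W,.206,.24,(-.2,.03),(-.15,.16),20,s['pixels'].min(-1)>100): print(c,*o)
s=snap('top');W=cloud(s);print(*rects(W,.007,.025,(.42,.64),(-.06,.13)),sep='\n')
plan([([.476,-.002,.2],Rv(-5)),([.476,-.002,.1],Rv(-5))])
"
```

```text
t 21.2 p [ 0.5564 -0.2423  0.3017] xaxis yaw -51.8 z [ 0.014 -0.004 -1.   ] F [0.5 2.2 0.4] open 0.72 ff 0.0 q [ 0.27  0.57  0.11  1.54 -0.07  1.02 -2.08] oven [-0.147  0.005  0.302]
side [ -9.4 152.7] 12 9 72.7 223.3 28
side [-55.7   4.4] 83 49 1.8 215.2 116
side [-50.2  80.8] 90 51 -1.7 215.0 146
top [-36.2  98.5] 40 17 34.6 217.4 45
(array([478. ,  -2.6]), 83, 50, -4.2, np.float64(13.6), 350)
dp [-233, -86, 99] tw [-0.0, -0.01, -0.81] | W [ 0.476 -0.002  0.2  ]
dp [-234, -86, 199] tw [-0.0, -0.01, -0.81] | W [ 0.476 -0.002  0.1  ]
```

Second tile down. Fetch the third.

Emit:
{"api": "step_arm", "payload": {
  "motion": [
    {"dp":[-47,-17,20],"twist":[0,0,-0.17],"hand":0.45},
    {"dp":[-94,-34,50],"twist":[0,0,-0.34],"hand":0.45},
    {"dp":[-140,-52,90],"twist":[0,0,-0.5],"hand":0.45},
    {"dp":[-187,-69,130],"twist":[0,0,-0.66],"hand":0.45},
    {"dp":[-233,-86,160],"twist":[0,-0.01,-0.81],"hand":0.45}
  ]
}}

```text
clock: 21.98
tool_pos: [0.4799, -0.0045, 0.1367]
eef_rot: [0.999, -0.044, -0.0, -0.002]
contact_force: [0.6, 0.0, -0.0]
opening: 0.725
finger_force: 0.0
```

Emit:
{"api": "step_arm", "payload": {
  "motion": [
    {"dp":[0,0,30],"twist":[0,0,0],"hand":0.45},
    {"dp":[0,0,45],"twist":[0,0,0],"hand":0.45},
    {"dp":[0,0,45],"twist":[0,0,0],"hand":0.45}
  ]
}}

```text
clock: 22.35
tool_pos: [0.4796, -0.0054, 0.0917]
eef_rot: [0.999, -0.046, -0.001, -0.001]
contact_force: [-0.5, -0.1, 0.4]
opening: 0.727
finger_force: 0.0
```

```bash
python3 -c "
from h import *
stt()
plan([([.476,-.002,-.008],Rv(-4.7,-2))])
"
```

```text
t 22.35 p [ 0.4796 -0.0054  0.0917] xaxis yaw -5.3 z [-0.003  0.003 -1.   ] F [-0.5 -0.1  0.4] open 0.73 ff 0.0 q [-0.04  0.74 -0.07  2.11  0.14  0.3  -1.89] oven [-0.38   0.092  0.092]
dp [-4, -3, 100] tw [-0.0, -0.03, -0.01] | W [ 0.476 -0.002 -0.008]
```

Emit:
{"api": "step_arm", "payload": {
  "motion": [
    {"dp":[-3,-3,40],"twist":[0,-0.03,-0.01],"hand":0.45},
    {"dp":[-3,-3,75],"twist":[0,-0.03,-0.01],"hand":0.45},
    {"dp":[-3,-3,90],"twist":[0,-0.03,-0.01],"hand":0.45},
    {"dp":[-3,-3,98],"twist":[0,-0.03,-0.01],"hand":0.45},
    {"dp":[-3,-3,98],"twist":[0,-0.03,-0.01],"hand":0.45}
  ]
}}

```text
clock: 22.98
tool_pos: [0.4763, -0.0014, -0.005]
eef_rot: [0.999, -0.041, -0.016, -0.002]
contact_force: [0.8, 0.5, -1.0]
opening: 0.726
finger_force: 0.0
```

Emit:
{"api": "step_arm", "payload": {
  "motion": [
    {"dp":[0,0,0],"twist":[0,0,0],"hand":-1},
    {"dp":[0,0,0],"twist":[0,0,0],"hand":-1},
    {"dp":[0,0,0],"twist":[0,0,0],"hand":-1},
    {"dp":[0,0,0],"twist":[0,0,0],"hand":-1}
  ]
}}

```text
clock: 23.48
tool_pos: [0.4763, -0.0014, -0.0046]
eef_rot: [0.999, -0.041, -0.016, -0.002]
contact_force: [0.3, -0.3, 6.6]
opening: 0.554
finger_force: 25.0
```

Emit:
{"api": "step_arm", "payload": {
  "motion": [
    {"dp":[0,0,-40],"twist":[0,0,0],"hand":-1},
    {"dp":[0,0,-100],"twist":[0,0.03,0.0],"hand":-1},
    {"dp":[10,20,-160],"twist":[0,0.03,0.1],"hand":-1},
    {"dp":[20,50,-215],"twist":[0,0.03,0.25],"hand":-1},
    {"dp":[40,90,-260],"twist":[0,0.03,0.4],"hand":-1}
  ]
}}

```text
clock: 24.1
tool_pos: [0.5153, -0.0936, 0.253]
eef_rot: [0.971, -0.24, -0.001, 0.001]
contact_force: [1.3, -0.9, -2.0]
opening: 0.557
finger_force: 25.0
```

```bash
python3 -c "
from h import *
stt()
plan([(ow(-.2,-.06,.27),Rv(-51.5)),(ow(-.05,-.073,.27),Rv(-51.5))])
"
```

```text
t 24.1 p [ 0.5153 -0.0936  0.253 ] xaxis yaw -27.8 z [-0.003 -0.001 -1.   ] F [ 1.3 -0.9 -2. ] open 0.56 ff 25.0 q [ 0.1   0.51 -0.02  1.83  0.01  0.8  -1.98] oven [-0.289  0.065  0.253]
dp [31, 150, -17] tw [0.0, 0.0, 0.41] | W [ 0.473 -0.241  0.27 ]
dp [163, 223, -17] tw [0.0, 0.0, 0.41] | W [ 0.556 -0.367  0.27 ]
```

Emit:
{"api": "step_arm", "payload": {
  "motion": [
    {"dp":[12,50,-17],"twist":[0,0,0.14],"hand":-1},
    {"dp":[24,100,-17],"twist":[0,0,0.28],"hand":-1},
    {"dp":[45,150,-17],"twist":[0,0,0.41],"hand":-1},
    {"dp":[90,182,-17],"twist":[0,0,0.41],"hand":-1},
    {"dp":[130,204,-17],"twist":[0,0,0.41],"hand":-1}
  ]
}}

```text
clock: 24.72
tool_pos: [0.5356, -0.337, 0.2678]
eef_rot: [0.902, -0.432, -0.002, 0.002]
contact_force: [1.2, 0.0, -1.0]
opening: 0.551
finger_force: 25.0
```

Emit:
{"api": "step_arm", "payload": {
  "motion": [
    {"dp":[0,0,0],"twist":[0,0,0],"hand":-1}
  ]
}}

```text
clock: 24.85
tool_pos: [0.5362, -0.3379, 0.267]
eef_rot: [0.901, -0.433, -0.001, 0.003]
contact_force: [-0.1, 1.1, -1.2]
opening: 0.552
finger_force: 25.0
```

```bash
python3 -c "
from h import *
stt()
plan([(ow(-.05,-.073,.27),Rv(-51.5)),(ow(-.05,-.073,.198),Rv(-51.5))])"
```

```text
t 24.85 p [ 0.5362 -0.3379  0.267 ] xaxis yaw -51.3 z [-0.004 -0.004 -1.   ] F [-0.1  1.1 -1.2] open 0.55 ff 25.0 q [ 0.43  0.65  0.1   1.49 -0.07  1.   -1.92] oven [-0.085 -0.071  0.267]
dp [35, 2, -3] tw [0.01, -0.0, 0.0] | W [ 0.556 -0.367  0.27 ]
dp [35, 2, 69] tw [0.01, -0.0, 0.0] | W [ 0.556 -0.367  0.198]
```

Emit:
{"api": "step_arm", "payload": {
  "motion": [
    {"dp":[35,2,0],"twist":[0.01,0,0.0],"hand":-1},
    {"dp":[35,2,20],"twist":[0.01,0,0.0],"hand":-1},
    {"dp":[35,2,40],"twist":[0.01,0,0.0],"hand":-1},
    {"dp":[35,2,55],"twist":[0.01,0,0.0],"hand":-1},
    {"dp":[35,2,55],"twist":[0.01,0,0.0],"hand":-1}
  ]
}}

```text
clock: 25.48
tool_pos: [0.5556, -0.362, 0.2116]
eef_rot: [0.902, -0.431, -0.001, -0.003]
contact_force: [0.3, 0.2, -1.1]
opening: 0.556
finger_force: 25.0
```

```bash
python3 -c "
from h import *
stt()
plan([(ow(-.05,-.073,.198),Rv(-51.5))])"
```

```text
t 25.48 p [ 0.5556 -0.362   0.2116] xaxis yaw -51.1 z [ 0.001  0.006 -1.   ] F [ 0.3  0.2 -1.1] open 0.56 ff 25.0 q [ 0.47  0.75  0.09  1.46 -0.08  0.94 -1.88] oven [-0.054 -0.07   0.212]
dp [4, 3, 14] tw [-0.01, 0.0, 0.01] | W [ 0.556 -0.367  0.198]
```

Emit:
{"api": "step_arm", "payload": {
  "motion": [
    {"dp":[4,3,8],"twist":[0,0,0],"hand":-1},
    {"dp":[4,3,14],"twist":[0,0,0],"hand":-1},
    {"dp":[4,3,15],"twist":[0,0,0],"hand":-1},
    {"dp":[4,3,15],"twist":[0,0,0],"hand":0.3},
    {"dp":[4,3,15],"twist":[0,0,0],"hand":0.3}
  ]
}}

```text
clock: 26.1
tool_pos: [0.557, -0.3679, 0.198]
eef_rot: [0.902, -0.431, 0.001, -0.003]
contact_force: [-0.4, 0.2, -0.5]
opening: 0.65
finger_force: 0.0
```

Emit:
{"api": "step_arm", "payload": {
  "motion": [
    {"dp":[0,0,0],"twist":[0,0,0],"hand":0.3},
    {"dp":[0,0,-10],"twist":[0,0,0],"hand":0.3},
    {"dp":[0,0,-50],"twist":[0,0,0],"hand":0.3},
    {"dp":[-40,0,-90],"twist":[0,0,0],"hand":0},
    {"dp":[-100,0,-100],"twist":[0,0,0],"hand":-1}
  ]
}}

```text
clock: 26.72
tool_pos: [0.4952, -0.292, 0.3011]
eef_rot: [0.902, -0.432, 0.005, -0.003]
contact_force: [-0.4, 0.9, -0.5]
opening: 0.444
finger_force: 0.0
```

Emit:
{"api": "step_arm", "payload": {
  "motion": [
    {"dp":[-60,-20,0],"twist":[0,0,0],"hand":-1},
    {"dp":[-120,-40,0],"twist":[0,0,0],"hand":-1},
    {"dp":[-160,-60,0],"twist":[0,0,0],"hand":-1}
  ]
}}

```text
clock: 27.1
tool_pos: [0.4387, -0.1264, 0.2994]
eef_rot: [0.902, -0.431, 0.001, -0.003]
contact_force: [1.0, 0.2, -0.4]
opening: 0.107
finger_force: 0.0
```

```bash
python3 -c "
from h import *
stt()
for c in('side','top'):
    s=snap(c,'p3'+c);W=wo(cloud(s)); 
    for o in rects(W,.206,.24,(-.2,.03),(-.15,.16),20,s['pixels'].min(-1)>100): print(c,*o)
im=cv2.imread('pics/p3side.png')[90:210,140:320];cv2.imwrite('pics/c4.png',cv2.resize(im,None,fx=4,fy=4,interpolation=2))
plan([(ow(-.33,0,.2),Rv(-51.5)),(ow(-.33,0,.16),Rv(-51.5,55))])
"
```

```text
t 27.1 p [ 0.4387 -0.1264  0.2994] xaxis yaw -51.1 z [ 0.005  0.005 -1.   ] F [ 1.   0.2 -0.4] open 0.11 ff 0.0 q [ 0.12  0.36  0.09  1.95 -0.05  0.82 -2.22] oven [-0.311 -0.015  0.299]
side [-54.6 -75. ] 97 53 0.0 215.0 143
side [ -9.5 153.7] 17 10 -68.7 222.4 30
side [-55.4   3.7] 91 51 -1.1 215.0 138
side [-55.6  81.6] 97 50 -2.0 215.1 143
top [-47.3  80.9] 80 50 -0.3 217.1 335
top [-50.9   4.7] 82 50 0.7 216.8 348
top [-48.9 -74.2] 81 49 -0.7 217.1 358
dp [-16, -13, 99] tw [-0.01, 0.0, 0.01] | W [ 0.439 -0.102  0.2  ]
dp [-16, -12, 139] tw [-0.01, 0.96, 0.01] | W [ 0.439 -0.102  0.16 ]
```

View pics/c4.png

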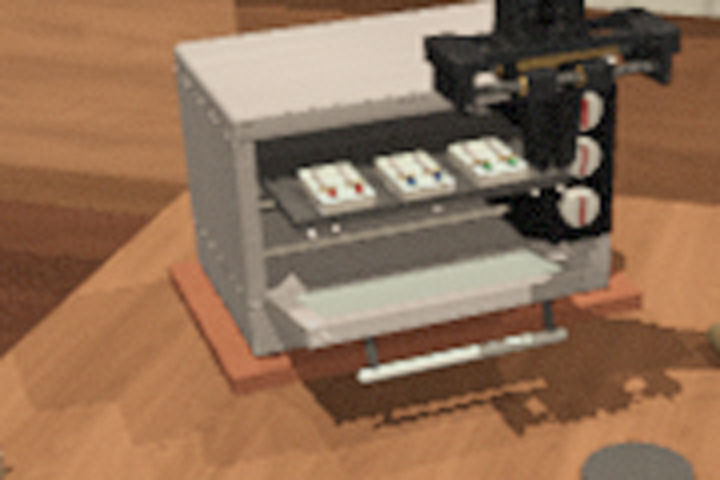

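Emit:
{"api": "step_arm", "payload": {
  "motion": [
    {"dp":[0,-20,0],"twist":[0,0.17,0],"hand":-1},
    {"dp":[0,-40,0],"twist":[0,0.34,0],"hand":-1},
    {"dp":[0,-50,0],"twist":[0,0.51,0],"hand":-1},
    {"dp":[0,-50,0],"twist":[0,0.68,0],"hand":-1},
    {"dp":[0,-50,0],"twist":[0,0.85,0],"hand":-1}
  ]
}}

```text
clock: 27.82
tool_pos: [0.4807, -0.0981, 0.2983]
eef_rot: [0.854, -0.412, 0.287, 0.138]
contact_force: [0.2, -1.0, -3.9]
opening: 0.004
finger_force: 0.0
```

```bash
python3 -c "
from h import *
stt()
plan([(ow(-.3,.04,.28),Rv(-51.5,60))])
"
```

```text
t 27.82 p [ 0.4807 -0.0981  0.2983] xaxis yaw -51.5 z [ 0.377 -0.471 -0.797] F [ 0.2 -1.  -3.9] open 0.0 ff 0.0 q [-0.96  0.57  1.09  2.33  0.12  0.11 -2.64] oven [-0.307  0.035  0.298]
dp [-5, -5, 19] tw [-0.0, 0.4, -0.0] | W [ 0.489 -0.101  0.28 ]
```

Emit:
{"api": "step_arm", "payload": {
  "motion": [
    {"dp":[0,0,0],"twist":[0,-0.17,0],"hand":-1},
    {"dp":[0,0,0],"twist":[0,-0.34,0],"hand":-1},
    {"dp":[0,0,0],"twist":[0,-0.5,0],"hand":-1},
    {"dp":[0,0,0],"twist":[0,-0.65,0],"hand":-1}
  ]
}}

```text
clock: 28.32
tool_pos: [0.4796, -0.0975, 0.2976]
eef_rot: [0.901, -0.433, -0.006, -0.003]
contact_force: [0.6, -0.4, -0.5]
opening: 0.005
finger_force: 0.0
```

```bash
python3 -c "
from h import *
stt()
plan([(ow(-.25,.04,.32),Rv(-51.5,0))])
"
```

```text
t 28.32 p [ 0.4796 -0.0975  0.2976] xaxis yaw -51.4 z [-0.008  0.011 -1.   ] F [ 0.6 -0.4 -0.5] open 0.01 ff 0.0 q [-0.13  0.44  0.37  1.87 -0.21  0.88 -2.12] oven [-0.308  0.035  0.298]
dp [58, -5, -23] tw [-0.0, 0.01, 0.0] | W [ 0.52 -0.14  0.32]
```

Emit:
{"api": "step_arm", "payload": {
  "motion": [
    {"dp":[0,0,0],"twist":[0,0,-0.18],"hand":-1},
    {"dp":[0,0,0],"twist":[0,0,-0.36],"hand":-1},
    {"dp":[0,0,0],"twist":[0,0,-0.54],"hand":-1},
    {"dp":[0,0,0],"twist":[0,0,-0.72],"hand":-1},
    {"dp":[0,0,0],"twist":[0,0,-0.9],"hand":-1}
  ]
}}

```text
clock: 28.95
tool_pos: [0.479, -0.0989, 0.2966]
eef_rot: [1.0, 0.003, -0.004, -0.002]
contact_force: [-1.0, -0.3, 0.3]
opening: 0.006
finger_force: 0.0
```

Emit:
{"api": "step_arm", "payload": {
  "motion": [
    {"dp":[0,0,0],"twist":[0,0,-0.18],"hand":-1},
    {"dp":[0,0,0],"twist":[0,0,-0.36],"hand":-1},
    {"dp":[0,0,0],"twist":[0,0,-0.54],"hand":-1},
    {"dp":[0,0,0],"twist":[0,0,-0.72],"hand":-1},
    {"dp":[0,0,0],"twist":[0,0,-0.9],"hand":-1}
  ]
}}

```text
clock: 29.58
tool_pos: [0.479, -0.0989, 0.2965]
eef_rot: [0.899, 0.438, -0.003, -0.004]
contact_force: [-0.3, -0.7, -0.1]
opening: 0.003
finger_force: 0.0
```

Emit:
{"api": "step_arm", "payload": {
  "motion": [
    {"dp":[0,0,0],"twist":[0,0,-0.18],"hand":-1},
    {"dp":[0,0,0],"twist":[0,0,-0.36],"hand":-1},
    {"dp":[0,0,0],"twist":[0,0,-0.54],"hand":-1},
    {"dp":[0,0,0],"twist":[0,0,-0.72],"hand":-1},
    {"dp":[0,0,0],"twist":[0,0,-0.9],"hand":-1}
  ]
}}

```text
clock: 30.2
tool_pos: [0.479, -0.099, 0.2965]
eef_rot: [0.619, 0.785, -0.001, -0.004]
contact_force: [0.4, -0.2, -0.5]
opening: 0.005
finger_force: 0.0
```

```bash
python3 -c "
from h import *
stt()
plan([(ow(-.3,.04,.3),Rv(128.5,0)),(ow(-.3,.04,.3),Rv(128.5,-60))])
"
```

```text
t 30.2 p [ 0.479  -0.099   0.2965] xaxis yaw 103.4 z [-0.008  0.004 -1.   ] F [ 0.4 -0.2 -0.5] open 0.01 ff 0.0 q [ 0.38  0.43 -0.39  1.85  0.2   0.91  0.12] oven [-0.307  0.033  0.296]
dp [-4, 9, -4] tw [-0.01, -0.01, -0.44] | W [ 0.489 -0.101  0.3  ]
dp [-4, 9, -4] tw [-0.23, -1.04, -0.39] | W [ 0.489 -0.101  0.3  ]
```

Emit:
{"api": "step_arm", "payload": {
  "motion": [
    {"dp":[0,0,0],"twist":[0,0,-0.18],"hand":-1},
    {"dp":[0,0,0],"twist":[0,0,-0.36],"hand":-1},
    {"dp":[0,0,0],"twist":[-0.01,-0.01,-0.44],"hand":-1}
  ]
}}

```text
clock: 30.58
tool_pos: [0.4792, -0.0992, 0.2964]
eef_rot: [0.435, 0.901, 0.001, 0.003]
contact_force: [0.0, -0.8, 0.8]
opening: 0.005
finger_force: 0.0
```

Emit:
{"api": "step_arm", "payload": {
  "motion": [
    {"dp":[0,0,0],"twist":[0,-0.18,0],"hand":-1},
    {"dp":[0,0,0],"twist":[0,-0.36,0],"hand":-1},
    {"dp":[0,0,0],"twist":[0,-0.54,0],"hand":-1},
    {"dp":[0,0,0],"twist":[0,-0.72,0],"hand":-1}
  ]
}}

```text
clock: 31.08
tool_pos: [0.4762, -0.1033, 0.2946]
eef_rot: [0.423, 0.862, -0.131, 0.249]
contact_force: [1.0, -0.5, -0.6]
opening: 0.003
finger_force: 0.0
```

```bash
python3 -c "
from h import *
stt()
plan([(ow(-.3,.04,.3),Rv(128.5,-60))])
"
```

```text
t 31.07 p [ 0.4762 -0.1033  0.2946] xaxis yaw 128.1 z [ 0.318 -0.436 -0.842] F [ 1.  -0.5 -0.6] open 0.0 ff 0.0 q [-0.15  0.34 -0.14  2.25  1.11  0.66 -0.56] oven [-0.306  0.028  0.295]
dp [-8, 12, -2] tw [-0.02, -0.48, -0.0] | W [ 0.489 -0.101  0.3  ]
```

Emit:
{"api": "step_arm", "payload": {
  "motion": [
    {"dp":[0,5,0],"twist":[0,-0.18,0],"hand":-1},
    {"dp":[0,10,0],"twist":[0,-0.36,0],"hand":-1},
    {"dp":[0,10,0],"twist":[-0.02,-0.48,0],"hand":-1},
    {"dp":[0,10,0],"twist":[-0.02,-0.48,0],"hand":-1},
    {"dp":[0,10,0],"twist":[-0.02,-0.48,0],"hand":-1}
  ]
}}

```text
clock: 31.7
tool_pos: [0.4838, -0.0958, 0.2921]
eef_rot: [0.375, 0.782, -0.22, 0.447]
contact_force: [-0.3, -0.9, 0.3]
opening: 0.006
finger_force: 0.0
```

```bash
python3 -c "
from h import *
stt(); toolcheck('side'); toolcheck('top')
zt=np.array([np.sin(np.radians(60)),-np.cos(np.radians(60))])
def T(bx,bz,dx=0,dz=0,y=.04): t=np.array([bx,bz])/1000+[.004+dx/1000,-.021+dz/1000]+.014*zt; return (ow(t[0],y,t[1]),Rv(128.5,-60))
plan([T(-165,72,-80,10),T(-165,72,-60,-12),T(-165,72,-4,-12)])
"
```

```text
t 31.7 p [ 0.4838 -0.0958  0.2921] xaxis yaw 129.2 z [ 0.535 -0.679 -0.503] F [-0.3 -0.9  0.3] open 0.01 ff 0.0 q [-0.52  0.61 -0.08  2.52  1.64  1.09 -1.53] oven [-0.307  0.039  0.292]
side tz -0.1 24 tx [-0.008  0.013] ty [0.019 0.031]
side tz -0.09 11 tx [-0.008  0.014] ty [0.029 0.031]
side tz -0.08 3 tx [-0.008  0.003] ty [0.028 0.03 ]
side tz -0.04 3 tx [-0.006  0.006] ty [0.015 0.015]
side tz -0.03 7 tx [-0.007  0.008] ty [0.013 0.015]
side tz -0.02 2 tx [-0.004  0.009] ty [0.013 0.013]
top tz -0.1 46 tx [-0.019  0.02 ] ty [-0.057  0.057]
top tz -0.09 5 tx [-0.006  0.007] ty [-0.032  0.007]
top tz -0.08 2 tx [0.006 0.013] ty [0.007 0.008]
top tz -0.07 8 tx [-0.012 -0.003] ty [-0.012  0.012]
top tz -0.06 48 tx [-0.011  0.005] ty [-0.017  0.015]
top tz -0.05 32 tx [-0.011 -0.006] ty [-0.016  0.015]
top tz -0.04 34 tx [-0.012 -0.004] ty [-0.014  0.014]
top tz -0.03 34 tx [-0.012 -0.   ] ty [-0.015  0.012]
top tz -0.02 25 tx [-0.012 -0.006] ty [-0.013  0.012]
top tz -0.01 2 tx [-0.006 -0.004] ty [-0.001  0.001]
dp [168, 3, 187] tw [-0.01, -0.0, 0.0] | W [ 0.533 -0.156  0.054]
dp [177, 3, 215] tw [-0.01, -0.0, 0.0] | W [ 0.546 -0.172  0.032]
dp [149, 4, 264] tw [-0.01, -0.0, 0.0] | W [ 0.58  -0.216  0.032]
```

Emit:
{"api": "step_arm", "payload": {
  "motion": [
    {"dp":[34,0,37],"twist":[0,0,0],"hand":-1},
    {"dp":[67,2,75],"twist":[0,0,0],"hand":-1},
    {"dp":[100,3,112],"twist":[0,0,0],"hand":-1},
    {"dp":[134,3,150],"twist":[0,0,0],"hand":-1},
    {"dp":[168,3,187],"twist":[0,0,0],"hand":-1}
  ]
}}

```text
clock: 32.42
tool_pos: [0.534, -0.158, 0.0533]
eef_rot: [0.378, 0.779, -0.219, 0.449]
contact_force: [0.7, 0.2, -0.1]
opening: 0.005
finger_force: 0.0
```

```bash
cat >> h.py <<'E'
zt=np.array([np.sin(np.radians(60)),-np.cos(np.radians(60))])
def bar(t): return -1000*(.158*np.sin(t)+.049*np.cos(t)), 1000*(.085+.158*np.cos(t)-.049*np.sin(t))
def TB(b,dx=0,dz=0,y=.04): t=np.array(b)/1000+[.004+dx/1000,-.021+dz/1000]+.014*zt; return (ow(t[0],y,t[1]),Rv(128.5,-60))
E
python3 -c "
from h import *
stt()
plan([TB(bar(1.35),-60,-12),TB(bar(1.35),-4,-12),TB(bar(1.35),0,0)])
"
```

```text
t 32.42 p [ 0.534  -0.158   0.0533] xaxis yaw 128.5 z [ 0.534 -0.681 -0.501] F [ 0.7  0.2 -0.1] open 0.0 ff 0.0 q [-0.28  1.26 -0.1   2.43  2.08  1.36 -2.05] oven [-0.227  0.04   0.053]
dp [9, 1, 27] tw [-0.01, -0.0, -0.0] | W [ 0.546 -0.172  0.032]
dp [-19, 1, 75] tw [-0.01, -0.0, -0.0] | W [ 0.581 -0.216  0.032]
dp [-31, 1, 72] tw [-0.01, -0.0, -0.0] | W [ 0.583 -0.219  0.044]
```

Emit:
{"api": "step_arm", "payload": {
  "motion": [
    {"dp":[9,0,27],"twist":[0,0,0],"hand":-1},
    {"dp":[-5,0,50],"twist":[0,0,0],"hand":-1},
    {"dp":[-19,0,75],"twist":[0,0,0],"hand":-1},
    {"dp":[-25,0,73],"twist":[0,0,0],"hand":-1}
  ]
}}

```text
clock: 32.92
tool_pos: [0.5808, -0.2195, 0.041]
eef_rot: [0.379, 0.778, -0.221, 0.45]
contact_force: [-0.3, 0.0, 0.1]
opening: 0.005
finger_force: 0.0
```

```bash
python3 -c "
from h import *
stt()
plan([TB(bar(t)) for t in (1.35,1.25,1.15,1.05,.95,.85,.7)])
s=snap('side','u1');im=cv2.imread('pics/u1.png')[110:230,170:350];cv2.imwrite('pics/c5.png',cv2.resize(im,None,fx=4,fy=4,interpolation=2))
"
```

```text
t 32.92 p [ 0.5808 -0.2195  0.041 ] xaxis yaw 128.3 z [ 0.533 -0.684 -0.498] F [-0.3  0.   0.1] open 0.0 ff 0.0 q [-0.14  1.24 -0.02  2.31  2.23  1.29 -1.93] oven [-0.15   0.038  0.041]
dp [-3, 2, -1] tw [-0.01, 0.0, -0.0] | W [ 0.583 -0.219  0.044]
dp [-17, 2, -9] tw [-0.01, 0.0, -0.0] | W [ 0.583 -0.219  0.06 ]
dp [-32, 2, -16] tw [-0.01, 0.0, -0.0] | W [ 0.583 -0.219  0.077]
dp [-47, 2, -22] tw [-0.01, 0.0, -0.0] | W [ 0.585 -0.222  0.093]
dp [-63, 2, -26] tw [-0.01, 0.0, -0.0] | W [ 0.588 -0.225  0.109]
dp [-80, 2, -29] tw [-0.01, 0.0, -0.0] | W [ 0.592 -0.23   0.124]
dp [-105, 2, -29] tw [-0.01, 0.0, -0.0] | W [ 0.599 -0.239  0.146]
```

View pics/c5.png

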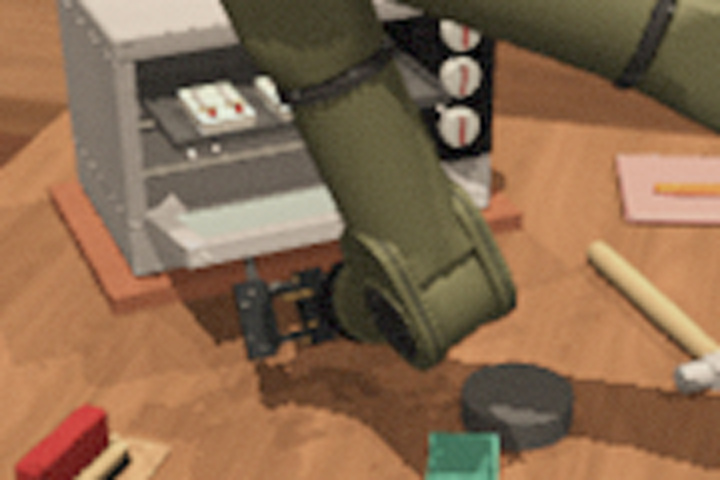

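```bash
python3 -c "
from h import *
for c in ('side','top'):
    s=snap(c);W=wo(cloud(s)).reshape(-1,3);px=s['pixels'].reshape(-1,3).astype(int)
    g=(px[:,1]>px[:,2]+12)&(px[:,1]>=px[:,0]-4)
    for z in np.arange(.05,.7,.05):
        m=g&(abs(W[:,2]-z)<.02)&(W[:,0]>-.6); P=W[m]
        if len(P)>8: print(c,round(z,2),len(P),'x',np.percentile(P[:,0],[2,98]).round(2),'y',np.percentile(P[:,1],[2,98]).round(2))
"
```

```text
side 0.05 1760 x [-0.6  -0.41] y [-0.01  0.58]
side 0.1 263 x [-0.43  1.17] y [-1.23  0.57]
side 0.15 54 x [-0.4  -0.01] y [-0.19  0.08]
side 0.2 2490 x [-0.49  0.91] y [-1.46  0.08]
side 0.25 205 x [-0.49  0.69] y [-0.93  0.1 ]
side 0.3 94 x [-0.47  0.77] y [-0.61  0.12]
side 0.35 76 x [-0.46 -0.41] y [0.05 0.14]
side 0.4 248 x [-0.6  -0.42] y [-0.08  0.16]
side 0.45 537 x [-0.59 -0.41] y [-0.07  0.18]
side 0.5 118 x [-0.52 -0.42] y [0.05 0.22]
side 0.55 78 x [-0.48 -0.37] y [0.12 0.23]
top 0.05 1806 x [-0.6  -0.14] y [0.19 0.59]
top 0.1 71 x [-0.47 -0.16] y [-0.06  0.74]
top 0.15 14 x [-0.35 -0.02] y [-0.2   0.06]
top 0.2 478 x [-0.38 -0.01] y [-0.12  0.1 ]
top 0.25 46 x [-0.42 -0.01] y [-0.2   0.02]
top 0.3 416 x [-0.41  0.18] y [-0.19  0.15]
top 0.35 14 x [-0.41 -0.4 ] y [0.04 0.06]
top 0.45 173 x [-0.6  -0.38] y [-0.21  0.08]
top 0.5 95 x [-0.53 -0.42] y [-0.04  0.12]
top 0.55 28 x [-0.47 -0.4 ] y [0.12 0.2 ]
```

Emit:
{"api": "step_arm", "payload": {
  "motion": [
    {"dp":[-17,0,-9],"twist":[0,0,0],"hand":-1},
    {"dp":[-32,0,-16],"twist":[0,0,0],"hand":-1},
    {"dp":[-47,0,-22],"twist":[0,0,0],"hand":-1},
    {"dp":[-63,0,-26],"twist":[0,0,0],"hand":-1},
    {"dp":[-80,0,-29],"twist":[0,0,0],"hand":-1}
  ]
}}

```text
clock: 33.7
tool_pos: [0.5871, -0.2225, 0.1191]
eef_rot: [0.375, 0.785, -0.217, 0.443]
contact_force: [-6.2, 5.9, -4.1]
opening: 0.007
finger_force: 3.6
```

```bash
python3 -c "
from h import *
stt()
plan([TB(bar(t)) for t in (.85,.7,.55,.4,.3,.2,.1,0,-.03)])
s=snap('top');W=wo(cloud(s)).reshape(-1,3);m=(abs(W[:,1]+.12)<.02)&(W[:,2]>.09)&(W[:,2]<.27)&(W[:,0]<-.02)&(W[:,0]>-.2);P=W[m];i=np.argsort(P[:,0])[::max(1,len(P)//20)];print([(round(a*1000),round(b*1000)) for a,_,b in P[i]])
"
```

```text
t 33.7 p [ 0.5871 -0.2225  0.1191] xaxis yaw 129.4 z [ 0.533 -0.673 -0.513] F [-6.2  5.9 -4.1] open 0.01 ff 3.6 q [-0.13  1.05  0.    2.35  2.22  1.17 -1.8 ] oven [-0.143  0.041  0.119]
dp [-9, -1, 5] tw [-0.0, -0.02, 0.01] | W [ 0.592 -0.23   0.124]
dp [-34, -1, 3] tw [-0.0, -0.02, 0.01] | W [ 0.599 -0.239  0.146]
dp [-58, -1, 6] tw [-0.0, -0.02, 0.01] | W [ 0.608 -0.251  0.166]
dp [-82, -2, 12] tw [-0.0, -0.02, 0.01] | W [ 0.619 -0.265  0.183]
dp [-98, -2, 19] tw [-0.0, -0.02, 0.01] | W [ 0.627 -0.275  0.193]
dp [-112, -2, 26] tw [-0.0, -0.02, 0.01] | W [ 0.636 -0.286  0.202]
dp [-126, -2, 35] tw [-0.0, -0.02, 0.01] | W [ 0.645 -0.298  0.209]
dp [-139, -2, 46] tw [-0.0, -0.02, 0.01] | W [ 0.655 -0.31   0.215]
dp [-143, -2, 49] tw [-0.0, -0.02, 0.01] | W [ 0.658 -0.313  0.216]
[(-160, 146), (-131, 185), (-126, 192), (-122, 188), (-114, 187), (-105, 180), (-95, 163), (-86, 157), (-77, 152), (-70, 141), (-64, 207), (-62, 140), (-58, 137), (-53, 204), (-49, 202), (-45, 206), (-40, 201), (-37, 201), (-33, 118), (-27, 202), (-20, 204)]
```

Emit:
{"api": "step_arm", "payload": {
  "motion": [
    {"dp":[-18,0,3],"twist":[0,-0.01,0],"hand":-1},
    {"dp":[-34,0,3],"twist":[0,-0.02,0],"hand":-1},
    {"dp":[-50,0,4],"twist":[0,-0.02,0],"hand":-1},
    {"dp":[-66,0,8],"twist":[0,-0.02,0],"hand":-1},
    {"dp":[-82,0,12],"twist":[0,-0.02,0],"hand":-1}
  ]
}}

```text
clock: 34.38
tool_pos: [0.6206, -0.2641, 0.1851]
eef_rot: [0.373, 0.779, -0.221, 0.453]
contact_force: [-0.3, 0.5, -7.1]
opening: 0.006
finger_force: 3.2
```

```bash
python3 -c "
from h import *
stt()
plan([TB(bar(t)) for t in (.4,.3,.2,.1,0,-.03)])
s=snap('top');W=wo(cloud(s)).reshape(-1,3);m=(abs(W[:,1]+.11)<.03)&(W[:,2]>.09)&(W[:,2]<.27)&(W[:,0]<-.01)&(W[:,0]>-.2);P=W[m];i=np.argsort(P[:,0])[::max(1,len(P)//20)];print([(round(a*1000),round(b*1000)) for a,_,b in P[i]])
"
```

```text
t 34.38 p [ 0.6206 -0.2641  0.1851] xaxis yaw 129.2 z [ 0.54  -0.682 -0.492] F [-0.3  0.5 -7.1] open 0.01 ff 3.2 q [-0.08  0.9   0.07  2.27  2.24  1.03 -1.62] oven [-0.09   0.041  0.185]
dp [2, -1, 0] tw [-0.0, 0.01, 0.01] | W [ 0.619 -0.265  0.183]
dp [-14, -1, 7] tw [-0.0, 0.01, 0.01] | W [ 0.627 -0.275  0.193]
dp [-28, -1, 15] tw [-0.0, 0.01, 0.01] | W [ 0.636 -0.286  0.202]
dp [-42, -2, 24] tw [-0.0, 0.01, 0.01] | W [ 0.645 -0.298  0.209]
dp [-54, -2, 35] tw [-0.0, 0.01, 0.01] | W [ 0.655 -0.31   0.215]
dp [-58, -2, 38] tw [-0.0, 0.01, 0.01] | W [ 0.658 -0.313  0.216]
[(-111, 216), (-106, 214), (-102, 219), (-95, 216), (-84, 215), (-72, 223), (-69, 233), (-68, 240), (-66, 235), (-64, 236), (-62, 237), (-61, 234), (-59, 236), (-57, 242), (-56, 242), (-53, 239), (-20, 196), (-18, 204), (-17, 197), (-16, 211), (-13, 206)]
```

Emit:
{"api": "step_arm", "payload": {
  "motion": [
    {"dp":[-14,0,6],"twist":[0,0,0],"hand":-1},
    {"dp":[-28,0,13],"twist":[0,0,0],"hand":-1},
    {"dp":[-42,0,22],"twist":[0,0,0],"hand":-1},
    {"dp":[-54,0,32],"twist":[0,0,0],"hand":-1},
    {"dp":[-60,0,37],"twist":[0,0,0],"hand":-1}
  ]
}}

```text
clock: 35.05
tool_pos: [0.6566, -0.3106, 0.2154]
eef_rot: [0.374, 0.782, -0.22, 0.449]
contact_force: [-15.0, 20.4, -11.0]
opening: 0.001
finger_force: 11.2
```

```bash
python3 -c "
from h import *
stt()
s=snap('top');W=wo(cloud(s)).reshape(-1,3)
m=(W[:,0]>-.12)&(W[:,0]<-.03)&(abs(W[:,1]+.07)<.025)&(W[:,2]>.2)&(W[:,2]<.265);print(m.sum(),np.median(W[m],0).round(4))
plan([TB(bar(t)) for t in (0,-.03)])
"
```

```text
t 35.05 p [ 0.6566 -0.3106  0.2154] xaxis yaw 129.4 z [ 0.537 -0.679 -0.501] F [-15.   20.4 -11. ] open 0.0 ff 11.2 q [-0.01  0.84  0.12  2.14  2.26  0.87 -1.48] oven [-0.031  0.041  0.215]
89 [-0.0486 -0.075   0.2464]
dp [1, -1, -1] tw [-0.0, -0.0, 0.01] | W [ 0.655 -0.31   0.215]
dp [-3, -1, 2] tw [-0.0, -0.0, 0.01] | W [ 0.658 -0.313  0.216]
```

Emit:
{"api": "step_arm", "payload": {
  "motion": [
    {"dp":[8,0,-4],"twist":[0,0,0],"hand":-1},
    {"dp":[10,0,-50],"twist":[0,0,0],"hand":-1},
    {"dp":[-10,0,-110],"twist":[0,0,0],"hand":-1},
    {"dp":[-60,0,-150],"twist":[0,0.18,0],"hand":-1},
    {"dp":[-100,0,-180],"twist":[0,0.36,0],"hand":-1}
  ]
}}

```text
clock: 35.72
tool_pos: [0.5808, -0.2596, 0.3349]
eef_rot: [0.403, 0.797, -0.239, 0.38]
contact_force: [-1.1, -1.9, -0.3]
opening: 0.007
finger_force: 0.0
```

```bash
python3 -c "
from h import *
stt()
for c in ('top','side'):
    s=snap(c,'m'+c);W0=cloud(s);W=wo(W0).reshape(-1,3)
    m=(W[:,0]>-.12)&(W[:,0]<-.03)&(abs(W[:,1])<.08)&(W[:,2]>.2)&(W[:,2]<.265);print(c,'bar',m.sum(),np.median(W[m],0).round(4))
    hsv=cv2.cvtColor(s['pixels'],cv2.COLOR_RGB2HSV); u,v=proj(s,[.66,.06,.004]).astype(int); print(hsv[v-4:v+5:4,u-12:u+13:6].reshape(-1,3).tolist())
    for o in rects(W0,.045,.075,(.58,.74),(-.04,.14),10): print('grip',*o)
    for o in rects(W0,.015,.075,(.58,.74),(-.04,.14),10): print('sole',*o)
plan([([.69,.07,.3],Rv(79))])
im=cv2.imread('pics/mtop.png');cv2.imwrite('pics/c6.png',cv2.resize(im[90:240,110:290],None,fx=4,fy=4,interpolation=2))
"
```

```text
t 35.73 p [ 0.5808 -0.2596  0.3349] xaxis yaw 130.0 z [ 0.414 -0.688 -0.596] F [-1.1 -1.9 -0.3] open 0.01 ff 0.0 q [-0.23  0.52  0.28  2.15  1.65  0.64 -0.87] oven [-0.118  0.013  0.335]
top bar 235 [-0.0493 -0.0018  0.2472]
[[16, 200, 176], [4, 179, 10], [16, 194, 100], [21, 178, 168], [24, 175, 165], [16, 194, 163], [17, 194, 163], [13, 202, 149], [16, 198, 171], [16, 177, 62], [13, 206, 124], [15, 204, 169], [16, 192, 167], [17, 193, 165], [16, 193, 164]]
grip [694.3  69.8] 100 29 80.0 64.3 261
sole [693.6  69.9] 120 47 79.9 49.8 489
side bar 132 [-0.0537  0.0005  0.2437]
[[0, 175, 109], [18, 97, 223], [105, 34, 15], [16, 108, 218], [13, 138, 186], [18, 108, 196], [17, 117, 98], [15, 118, 201], [15, 115, 202], [13, 137, 184], [18, 109, 188], [15, 124, 148], [15, 111, 215], [13, 140, 188], [13, 141, 184]]
grip [692.8  72.3] 102 29 78.2 62.0 241
sole [692.7  73.3] 122 48 80.7 40.1 543
dp [141, 277, -161] tw [0.31, 0.91, 0.76] | W [0.69 0.07 0.3 ]
```

View pics/c6.png

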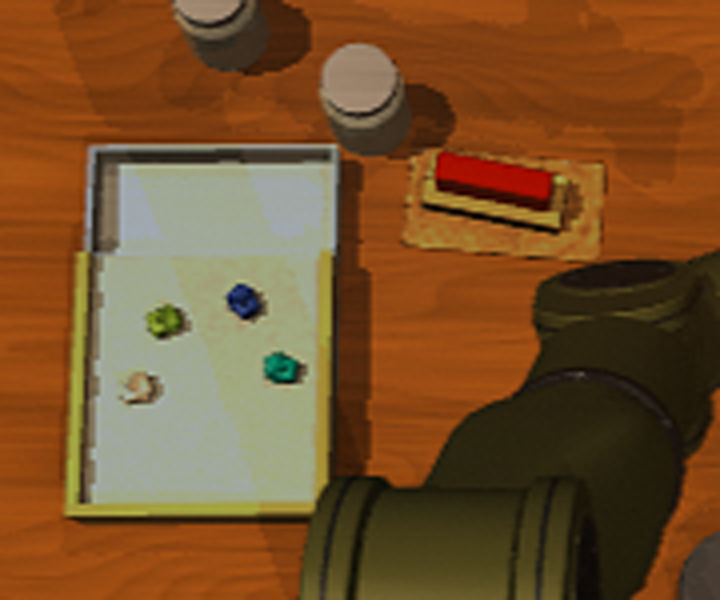

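Emit:
{"api": "step_arm", "payload": {
  "motion": [
    {"dp":[28,55,-32],"twist":[0.05,0.14,0.12],"hand":-1},
    {"dp":[56,110,-64],"twist":[0.1,0.28,0.24],"hand":-0.2},
    {"dp":[85,166,-96],"twist":[0.14,0.42,0.35],"hand":-0.2},
    {"dp":[113,222,-128],"twist":[0.18,0.56,0.47],"hand":-0.2},
    {"dp":[141,277,-161],"twist":[0.23,0.7,0.58],"hand":-0.2}
  ]
}}

```text
clock: 36.45
tool_pos: [0.6515, -0.0358, 0.3061]
eef_rot: [0.652, 0.734, -0.104, 0.157]
contact_force: [0.4, -1.6, -1.3]
opening: 0.397
finger_force: 0.0
```

```bash
python3 -c "
from h import *
stt()
s=snap('top')
M,t=T(s)
for u,v in ((412,150),(606,162),(600,260),(402,244)):
    d=M@np.array([(u/4+110-s['cx'])/s['fx'],(v/4+90-s['cy'])/s['fy'],1]); k=(.004-t[2])/d[2]; print((t+k*d).round(4))
plan([([.6935,.071,.15],Rv(80))])
"
```

```text
t 36.45 p [ 0.6515 -0.0358  0.3061] xaxis yaw 96.2 z [ 0.095 -0.358 -0.929] F [ 0.4 -1.6 -1.3] open 0.4 ff 0.0 q [-0.24  0.63  0.06  1.5   0.41  1.03 -0.29] oven [-0.249  0.208  0.306]
[0.7344 0.1429 0.004 ]
[ 0.7278 -0.0265  0.004 ]
[ 0.6391 -0.0228  0.004 ]
[0.6492 0.1483 0.004 ]
dp [144, 40, 115] tw [0.11, 0.35, 0.29] | W [0.694 0.071 0.15 ]
```

Emit:
{"api": "step_arm", "payload": {
  "motion": [
    {"dp":[45,15,20],"twist":[0.04,0.12,0.1],"hand":-0.2},
    {"dp":[90,30,40],"twist":[0.08,0.24,0.2],"hand":-0.2},
    {"dp":[144,40,70],"twist":[0.11,0.35,0.29],"hand":-0.2},
    {"dp":[144,40,115],"twist":[0.11,0.35,0.29],"hand":-0.2},
    {"dp":[144,40,115],"twist":[0.11,0.35,0.29],"hand":-0.2}
  ]
}}

```text
clock: 37.12
tool_pos: [0.684, 0.0566, 0.1439]
eef_rot: [0.765, 0.643, -0.012, 0.005]
contact_force: [0.4, -0.4, 0.8]
opening: 0.401
finger_force: 0.0
```

```bash
python3 -c "
from h import *
stt(); toolcheck('side')
plan([([.6935,.071,.017],Rv(80))])
"
```

```text
t 37.12 p [0.684  0.0566 0.1439] xaxis yaw 80.1 z [-0.011 -0.023 -1.   ] F [ 0.4 -0.4  0.8] open 0.4 ff 0.0 q [-0.13  0.86 -0.06  1.42  0.09  0.88 -0.4 ] oven [-0.301  0.291  0.144]
side tz -0.1 39 tx [0.006 0.02 ] ty [-0.051  0.074]
side tz -0.09 17 tx [-0.006  0.013] ty [-0.05   0.074]
side tz -0.08 15 tx [-0.009  0.016] ty [-0.05   0.055]
side tz -0.07 19 tx [-0.003  0.012] ty [-0.039  0.031]
side tz -0.06 47 tx [-0.007  0.012] ty [-0.036  0.031]
side tz -0.05 42 tx [-0.009  0.012] ty [-0.036  0.03 ]
side tz -0.04 43 tx [-0.005  0.012] ty [-0.035  0.028]
side tz -0.03 39 tx [-0.008  0.012] ty [-0.034  0.028]
side tz -0.02 34 tx [-0.005  0.011] ty [-0.033  0.025]
dp [16, 5, 130] tw [-0.0, 0.02, 0.0] | W [0.694 0.071 0.017]
```

Emit:
{"api": "step_arm", "payload": {
  "motion": [
    {"dp":[16,5,30],"twist":[0,0.02,0],"hand":0.05},
    {"dp":[16,5,60],"twist":[0,0.02,0],"hand":0.05},
    {"dp":[16,5,90],"twist":[0,0.02,0],"hand":0.05},
    {"dp":[16,5,115],"twist":[0,0.02,0],"hand":0.05},
    {"dp":[16,5,127],"twist":[0,0.02,0],"hand":0.05}
  ]
}}

```text
clock: 37.8
tool_pos: [0.6958, 0.0748, 0.0219]
eef_rot: [0.764, 0.646, 0.003, 0.0]
contact_force: [0.3, -0.0, -0.0]
opening: 0.524
finger_force: 0.0
```

Emit:
{"api": "step_arm", "payload": {
  "motion": [
    {"dp":[0,0,1],"twist":[0,0,0],"hand":-1},
    {"dp":[0,0,1],"twist":[0,0,0],"hand":-1},
    {"dp":[0,0,1],"twist":[0,0,0],"hand":-1},
    {"dp":[0,0,1],"twist":[0,0,0],"hand":-1}
  ],
  "force": 50
}}

```text
clock: 38.3
tool_pos: [0.6965, 0.0749, 0.0216]
eef_rot: [0.764, 0.646, 0.004, 0.0]
contact_force: [-1.8, -0.1, 6.1]
opening: 0.291
finger_force: 50.0
```

```bash
python3 -c "
from h import *
stt()
"
```

```text
t 38.3 p [0.6965 0.0749 0.0216] xaxis yaw 80.4 z [ 0.006  0.004 -1.   ] F [-1.8 -0.1  6.1] open 0.29 ff 50.0 q [-0.14  1.03 -0.07  1.44  0.09  0.66 -0.41] oven [-0.308  0.312  0.022]
```

```bash
cat >> h.py <<'E'
def bw(x,y,z): a=np.radians(2.); return np.array([.520+np.cos(a)*x-np.sin(a)*y,.304+np.sin(a)*x+np.cos(a)*y,z])
E
python3 -c "
from h import *
plan([([.69,.075,.15],None),(bw(-.068,.035,.15),Rv(92)),(bw(-.068,.035,.0625),Rv(92))])
"
```

```text
dp [0, -6, -128] tw [0.0, 0.0, 0.0] | W [0.69  0.075 0.15 ]
dp [218, -285, -129] tw [0.01, -0.0, -0.2] | W [0.451 0.337 0.15 ]
dp [217, -286, -41] tw [0.01, -0.0, -0.2] | W [0.451 0.337 0.062]
```

Emit:
{"api": "step_arm", "payload": {
  "motion": [
    {"dp":[0,0,-30],"twist":[0,0,0],"hand":-1},
    {"dp":[0,0,-80],"twist":[0,0,0],"hand":-1},
    {"dp":[0,0,-130],"twist":[0,0,0],"hand":-1}
  ]
}}

```text
clock: 38.67
tool_pos: [0.6942, 0.0741, 0.1508]
eef_rot: [0.764, 0.646, 0.002, -0.001]
contact_force: [0.2, 0.2, -1.2]
opening: 0.291
finger_force: 50.0
```

```bash
python3 -c "
from h import *
stt()
plan([(bw(-.068,.035,.15),Rv(92)),(bw(-.068,.035,.0625),Rv(92))])
"
```

```text
t 38.67 p [0.6942 0.0741 0.1508] xaxis yaw 80.4 z [ 0.002  0.003 -1.   ] F [ 0.2  0.2 -1.2] open 0.29 ff 50.0 q [-0.13  0.87 -0.08  1.39  0.07  0.89 -0.4 ] oven [-0.309  0.309  0.151]
dp [218, -284, 1] tw [0.0, -0.0, -0.2] | W [0.451 0.337 0.15 ]
dp [218, -284, 89] tw [0.0, -0.0, -0.2] | W [0.451 0.337 0.062]
```

Emit:
{"api": "step_arm", "payload": {
  "motion": [
    {"dp":[36,-47,0],"twist":[0,0,-0.04],"hand":-1},
    {"dp":[72,-94,0],"twist":[0,0,-0.08],"hand":-1},
    {"dp":[108,-141,0],"twist":[0,0,-0.12],"hand":-1},
    {"dp":[144,-188,0],"twist":[0,0,-0.16],"hand":-1},
    {"dp":[180,-235,0],"twist":[0,0,-0.2],"hand":-1}
  ]
}}

```text
clock: 39.3
tool_pos: [0.4916, 0.2919, 0.1501]
eef_rot: [0.695, 0.719, 0.003, 0.0]
contact_force: [1.2, 0.1, -2.1]
opening: 0.285
finger_force: 50.0
```

```bash
python3 -c "
from h import *
stt()
plan([(bw(-.068,.035,.15),Rv(92)),(bw(-.068,.035,.0625),Rv(92))])
"
```

```text
t 39.3 p [0.4916 0.2919 0.1501] xaxis yaw 91.9 z [ 0.004  0.004 -1.   ] F [ 1.2  0.1 -2.1] open 0.29 ff 50.0 q [-0.57  0.71 -0.08  1.81  0.09  0.62 -0.67] oven [-0.605  0.287  0.15 ]
dp [46, -39, 0] tw [0.0, -0.0, -0.0] | W [0.451 0.337 0.15 ]
dp [46, -40, 88] tw [0.0, -0.0, -0.0] | W [0.451 0.337 0.062]
```

Emit:
{"api": "step_arm", "payload": {
  "motion": [
    {"dp":[46,-40,0],"twist":[0,0,0],"hand":-1},
    {"dp":[46,-40,30],"twist":[0,0,0],"hand":-1},
    {"dp":[46,-40,60],"twist":[0,0,0],"hand":-1},
    {"dp":[46,-40,80],"twist":[0,0,0],"hand":-1},
    {"dp":[46,-40,86],"twist":[0,0,0],"hand":-1}
  ]
}}

```text
clock: 39.92
tool_pos: [0.4512, 0.3352, 0.0629]
eef_rot: [0.695, 0.719, 0.001, 0.0]
contact_force: [0.1, -0.3, -2.1]
opening: 0.289
finger_force: 50.0
```

```bash
python3 -c "
from h import *
stt()
plan([(bw(-.068,.035,.0625),Rv(92)),(bw(.097,.035,.0625),Rv(92))])
s=snap('side','w1');im=cv2.imread('pics/w1.png')[200:350,110:290];cv2.imwrite('pics/c7.png',cv2.resize(im,None,fx=4,fy=4,interpolation=2))
"
```

```text
t 39.92 p [0.4512 0.3352 0.0629] xaxis yaw 91.9 z [ 0.002  0.002 -1.   ] F [ 0.1 -0.3 -2.1] open 0.29 ff 50.0 q [-0.69  0.84 -0.05  1.88  0.1   0.41 -0.78] oven [-0.665  0.282  0.063]
dp [1, 0, 0] tw [0.0, -0.0, -0.0] | W [0.451 0.337 0.062]
dp [2, 165, 1] tw [0.0, -0.0, -0.0] | W [0.616 0.342 0.062]
```

View pics/c7.png

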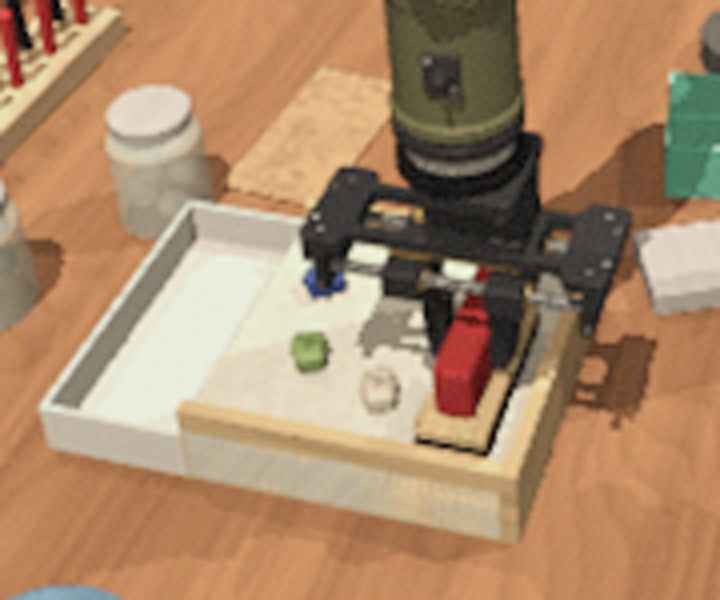

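Emit:
{"api": "step_arm", "payload": {
  "motion": [
    {"dp":[0,10,1],"twist":[0,0,0],"hand":-1},
    {"dp":[0,26,1],"twist":[0,0,0],"hand":-1},
    {"dp":[0,42,1],"twist":[0,0,0],"hand":-1},
    {"dp":[0,58,1],"twist":[0,0,0],"hand":-1},
    {"dp":[0,74,1],"twist":[0,0,0],"hand":-1}
  ]
}}

```text
clock: 40.6
tool_pos: [0.5279, 0.3383, 0.0645]
eef_rot: [0.696, 0.718, 0.004, 0.0]
contact_force: [0.5, 0.9, -2.4]
opening: 0.289
finger_force: 50.0
```

Emit:
{"api": "step_arm", "payload": {
  "motion": [
    {"dp":[0,16,0],"twist":[0,0,0],"hand":-1},
    {"dp":[0,34,0],"twist":[0,0,0],"hand":-1},
    {"dp":[0,52,0],"twist":[0,0,0],"hand":-1},
    {"dp":[0,72,0],"twist":[0,0,0],"hand":-1},
    {"dp":[0,92,0],"twist":[0,0,0],"hand":-1}
  ]
}}

```text
clock: 41.22
tool_pos: [0.6198, 0.3409, 0.0649]
eef_rot: [0.696, 0.718, 0.003, 0.001]
contact_force: [-0.1, 0.6, -1.2]
opening: 0.289
finger_force: 50.0
```

```bash
python3 -c "
from h import *
stt()
s=snap('side')
find('side',s,['chip0'],.25)
plan([(bw(.1,.035,.12),Rv(92)),(bw(-.068,-.025,.12),Rv(92))])
"
```

```text
t 41.23 p [0.6198 0.3409 0.0649] xaxis yaw 91.8 z [ 0.006  0.004 -1.   ] F [-0.1  0.6 -1.2] open 0.29 ff 50.0 q [-0.52  0.98 -0.09  1.41  0.11  0.75 -0.62] oven [-0.564  0.417  0.065]
side chip0 0.62 [0.522 0.249 0.058] [214. 266.]
dp [3, -2, -55] tw [0.01, -0.0, -0.01] | W [0.619 0.342 0.12 ]
dp [-58, -170, -57] tw [0.01, -0.0, -0.01] | W [0.453 0.277 0.12 ]
```

Emit:
{"api": "step_arm", "payload": {
  "motion": [
    {"dp":[0,0,-50],"twist":[0,0,0],"hand":-1},
    {"dp":[-20,-58,-55],"twist":[0.01,0,0],"hand":-1},
    {"dp":[-40,-116,-55],"twist":[0.01,0,0],"hand":-1},
    {"dp":[-58,-170,-55],"twist":[0.01,0,0],"hand":-1},
    {"dp":[-58,-170,-55],"twist":[0.01,0,0],"hand":-1}
  ]
}}

```text
clock: 41.95
tool_pos: [0.4423, 0.2737, 0.118]
eef_rot: [0.694, 0.72, -0.006, -0.004]
contact_force: [0.7, 1.1, -2.2]
opening: 0.29
finger_force: 50.0
```

Emit:
{"api": "step_arm", "payload": {
  "motion": [
    {"dp":[0,0,25],"twist":[0,0,0],"hand":-1},
    {"dp":[0,0,48],"twist":[0,0,0],"hand":-1},
    {"dp":[0,0,57],"twist":[0,0,0],"hand":-1},
    {"dp":[0,0,57],"twist":[0,0,0],"hand":-1}
  ]
}}

```text
clock: 42.45
tool_pos: [0.4497, 0.2782, 0.0619]
eef_rot: [0.695, 0.719, -0.0, -0.003]
contact_force: [-1.6, -0.8, 1.7]
opening: 0.293
finger_force: 50.0
```

```bash
python3 -c "
from h import *
stt()
plan([(bw(-.068,-.025,.062),Rv(92)),(bw(.1,-.025,.062),Rv(92))])
s=snap('side')
find('side',s,['chip0'],.25)
"
```

```text
t 42.45 p [0.4497 0.2782 0.0619] xaxis yaw 91.9 z [-0.005  0.004 -1.   ] F [-1.6 -0.8  1.7] open 0.29 ff 50.0 q [-0.6   0.82 -0.07  1.98  0.12  0.35 -0.73] oven [-0.621  0.245  0.062]
dp [-2, 3, 0] tw [-0.01, -0.0, -0.0] | W [0.453 0.277 0.062]
dp [-1, 171, -1] tw [-0.01, -0.0, -0.0] | W [0.621 0.283 0.062]
side chip0 0.54 [0.67  0.362 0.017] [148. 296.]
side chip0 0.54 [0.606 0.266 0.056] [184. 265.]
side chip0 0.49 [0.522 0.254 0.055] [213. 268.]
side chip0 0.44 [0.679 0.32  0.017] [153. 284.]
```

Emit:
{"api": "step_arm", "payload": {
  "motion": [
    {"dp":[0,14,0],"twist":[0,0,0],"hand":-1},
    {"dp":[0,30,0],"twist":[0,0,0],"hand":-1},
    {"dp":[0,46,0],"twist":[0,0,0],"hand":-1},
    {"dp":[0,62,0],"twist":[0,0,0],"hand":-1},
    {"dp":[0,78,0],"twist":[0,0,0],"hand":-1}
  ]
}}

```text
clock: 43.18
tool_pos: [0.5257, 0.2812, 0.0619]
eef_rot: [0.695, 0.719, -0.002, -0.005]
contact_force: [-7.1, -0.2, 10.8]
opening: 0.292
finger_force: 50.0
```

Emit:
{"api": "step_arm", "payload": {
  "motion": [
    {"dp":[0,16,0],"twist":[0,0,0],"hand":-1},
    {"dp":[0,34,0],"twist":[0,0,0],"hand":-1},
    {"dp":[0,52,0],"twist":[0,0,0],"hand":-1},
    {"dp":[0,72,0],"twist":[0,0,0],"hand":-1},
    {"dp":[0,93,0],"twist":[0,0,0],"hand":-1}
  ]
}}

```text
clock: 43.8
tool_pos: [0.6192, 0.2848, 0.0619]
eef_rot: [0.695, 0.719, -0.001, -0.005]
contact_force: [-7.2, 0.1, 11.4]
opening: 0.293
finger_force: 49.9
```

Emit:
{"api": "step_arm", "payload": {
  "motion": [
    {"dp":[0,0,-50],"twist":[0,0,0],"hand":-1},
    {"dp":[0,0,-85],"twist":[0,0,0],"hand":-1}
  ]
}}

```text
clock: 44.05
tool_pos: [0.6218, 0.2831, 0.1465]
eef_rot: [0.696, 0.718, -0.0, -0.003]
contact_force: [0.0, -0.1, -2.3]
opening: 0.289
finger_force: 50.0
```

```bash
python3 -c "
from h import *
stt()
for c in ('side','top'):
    s=snap(c,'w3'+c); find(c,s,['chip0'],.25)
im=cv2.imread('pics/w3side.png')[200:350,110:290];cv2.imwrite('pics/c8.png',cv2.resize(im,None,fx=4,fy=4,interpolation=2))
plan([([.691,.067,.15],Rv(84))])
"
```

```text
t 44.05 p [0.6218 0.2831 0.1465] xaxis yaw 91.8 z [-0.004  0.004 -1.   ] F [ 0.  -0.1 -2.3] open 0.29 ff 50.0 q [-0.43  0.85 -0.13  1.44  0.12  0.86 -0.56] oven [-0.518  0.383  0.147]
side chip0 0.65 [0.671 0.364 0.018] [147. 296.]
side chip0 0.64 [0.674 0.32  0.018] [154. 284.]
side chip0 0.48 [0.675 0.255 0.013] [165. 270.]
side chip0 0.47 [0.652 0.283 0.015] [168. 277.]
side chip0 0.45 [ 0.218 -0.278  0.017] [342. 196.]
top chip0 0.4 [0.377 0.011 0.001] [248. 231.]
dp [-218, 63, -6] tw [-0.01, -0.0, 0.14] | W [0.691 0.067 0.15 ]
```

View pics/c8.png

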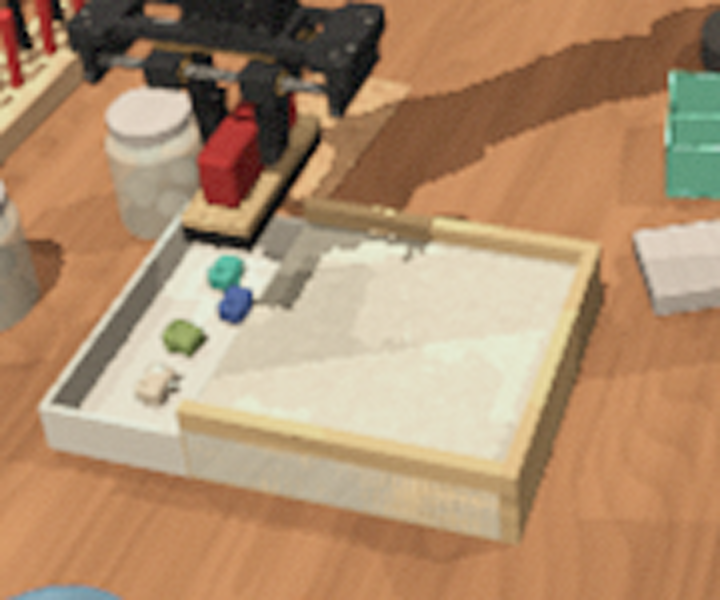

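Emit:
{"api": "step_arm", "payload": {
  "motion": [
    {"dp":[-50,14,-10],"twist":[0,0,0.04],"hand":-1},
    {"dp":[-100,28,-10],"twist":[0,0,0.08],"hand":-1},
    {"dp":[-150,42,-10],"twist":[0,0,0.12],"hand":-1},
    {"dp":[-195,55,-8],"twist":[0,0,0.14],"hand":-1},
    {"dp":[-218,63,-6],"twist":[0,0,0.14],"hand":-1}
  ]
}}

```text
clock: 44.88
tool_pos: [0.6903, 0.0629, 0.1473]
eef_rot: [0.745, 0.667, -0.003, -0.003]
contact_force: [0.4, 0.1, -2.6]
opening: 0.289
finger_force: 50.0
```

Emit:
{"api": "step_arm", "payload": {
  "motion": [
    {"dp":[0,0,0],"twist":[0,0,0],"hand":-1},
    {"dp":[0,0,50],"twist":[0,0,0],"hand":-1},
    {"dp":[0,0,90],"twist":[0,0,0],"hand":-1},
    {"dp":[0,0,105],"twist":[0,0,0],"hand":-1},
    {"dp":[0,0,105],"twist":[0,0,0],"hand":-1}
  ]
}}

```text
clock: 45.5
tool_pos: [0.6895, 0.0698, 0.044]
eef_rot: [0.743, 0.669, -0.001, -0.004]
contact_force: [-0.2, 1.0, -0.6]
opening: 0.292
finger_force: 50.0
```

```bash
python3 -c "
from h import *
stt()
plan([([.691,.067,.0215],Rv(84))])
"
```

```text
t 45.5 p [0.6895 0.0698 0.044 ] xaxis yaw 84.0 z [-0.008  0.004 -1.   ] F [-0.2  1.  -0.6] open 0.29 ff 50.0 q [-0.11  1.   -0.11  1.45  0.13  0.71 -0.38] oven [-0.309  0.303  0.044]
dp [-3, 2, 22] tw [-0.01, -0.0, -0.0] | W [0.691 0.067 0.022]
```

Emit:
{"api": "step_arm", "payload": {
  "motion": [
    {"dp":[-3,1,10],"twist":[0,0,0],"hand":-1},
    {"dp":[-3,1,18],"twist":[-0.01,0,0],"hand":-1},
    {"dp":[-3,1,22],"twist":[-0.01,0,0],"hand":-1},
    {"dp":[-3,1,23],"twist":[-0.01,0,0],"hand":-1}
  ]
}}

```text
clock: 46.0
tool_pos: [0.6907, 0.0646, 0.0215]
eef_rot: [0.744, 0.668, 0.002, 0.0]
contact_force: [-0.6, 0.1, -1.6]
opening: 0.292
finger_force: 50.0
```

Emit:
{"api": "step_arm", "payload": {
  "motion": [
    {"dp":[0,0,0],"twist":[0,0,0],"hand":0.05},
    {"dp":[0,0,0],"twist":[0,0,0],"hand":0.05},
    {"dp":[0,0,0],"twist":[0,0,0],"hand":0.05},
    {"dp":[0,0,-30],"twist":[0,0,0],"hand":0.05},
    {"dp":[0,0,-80],"twist":[0,0,0],"hand":0.05}
  ]
}}

```text
clock: 46.62
tool_pos: [0.689, 0.0642, 0.1008]
eef_rot: [0.744, 0.668, 0.0, -0.001]
contact_force: [1.0, 1.1, -0.3]
opening: 0.524
finger_force: 0.0
```

Emit:
{"api": "step_arm", "payload": {
  "motion": [
    {"dp":[0,0,-60],"twist":[0,0,0],"hand":0.05},
    {"dp":[-50,-30,-120],"twist":[0,0,0],"hand":0.05},
    {"dp":[-90,-70,-140],"twist":[0,0,0],"hand":0.05},
    {"dp":[-120,-120,-140],"twist":[0,0,0],"hand":0.05},
    {"dp":[-140,-170,-140],"twist":[0,0,0],"hand":0.05}
  ]
}}

```text
clock: 47.25
tool_pos: [0.5067, -0.0583, 0.2417]
eef_rot: [0.745, 0.667, 0.003, 0.002]
contact_force: [-0.8, 0.1, 0.8]
opening: 0.529
finger_force: 0.0
```

```bash
python3 -c "
from h import *
stt()
for c in ('side','top'):
    s=snap(c,'f'+c); W0=cloud(s)
    for o in rects(W0,.015,.075,(.58,.74),(-.04,.14),10): print(c,'sole',*o)
    W=wo(W0).reshape(-1,3);m=(W[:,0]>-.12)&(W[:,0]<-.03)&(abs(W[:,1])<.08)&(W[:,2]>.2)&(W[:,2]<.265);print(c,'bar',m.sum(),np.median(W[m],0).round(4))
    find(c,s,['chip0','scraper'],.4)
"
```

```text
t 47.25 p [ 0.5067 -0.0583  0.2417] xaxis yaw 83.7 z [ 0.007  0.001 -1.   ] F [-0.8  0.1  0.8] open 0.53 ff 0.0 q [ 0.13  0.51 -0.16  1.89  0.11  0.74 -0.2 ] oven [-0.322  0.08   0.242]
side sole [686.   61.2] 123 49 81.3 40.6 524
side bar 0 [nan nan nan]
side chip0 0.6 [0.671 0.362 0.016] [148. 296.]
side chip0 0.54 [0.673 0.32  0.017] [155. 285.]
side scraper 0.86 [0.683 0.083 0.028] [187. 230.]
side scraper 0.73 [ 0.219 -0.277  0.021] [342. 195.]
top sole [689.9  59.5] 120 48 84.0 49.1 493
top bar 233 [-0.0496 -0.0015  0.2467]
top chip0 0.57 [ 0.656 -0.439  0.278] [408. 127.]
top scraper 0.73 [0.549 0.306 0.041] [161. 176.]
top scraper 0.67 [0.684 0.061 0.044] [236. 138.]
  return _methods._mean(a, axis=axis, dtype=dtype,
  ret = um.true_divide(
```

View pics/fside.png

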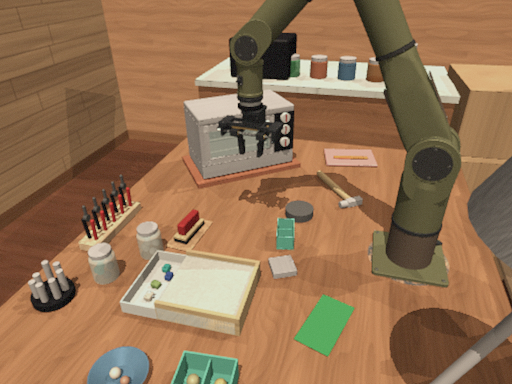

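The side view shows the scraper upright on its cork mat at (190,228), the four chips in the tray around (160,278), the board empty and the oven door shut.

```bash
python3 -c "
from h import *
print(r.finish_job())"
```

```text
the job is handed in; nothing more can be done
None
```

I've handed the job in: by the final camera checks, all three tiles went flat onto the rack and are shut in the oven, all four chips are in the tray, and the scraper is upright on its cork mat. The judge's verdict wasn't shown.

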